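Put the loose seals away in the clamped seal rack

TASK

Put all the loose jade-coloured seals away in the bamboo seal rack: pull its hooded flap right down, turn the clamp knob to free the sliding stop, push the stop back to make room and stand every seal upright in the channel. Then slide the stop up so the row is held snugly, with no gaps, against the fixed end wall, turn the clamp knob fully back to lock the stop, and push the flap fully up again. Leave the red jar, the brush holder and the steel box where they stand.

Things in the scene. Friction and masses are not known exactly. Their poses are not given: they have to be found in the camera images.
- rack: Fixed bamboo rack. Origin on the table under its channel line; x away from the robot, y left at yaw 0. Board 15 mm thick, x -50..95, y -125..135 mm. Channel for the seals along y at x = 0, floor z = 15 mm; front curb and back fence have their faces at x = -19 and +19 mm, tops at z = 30 mm; the flap shuts in front of the curb. Rail at x = 47..60, top z = 28 mm.
- end_wall (a point): Foot of the fixed end wall's face, on the channel line: rack frame (0, -105, 15) mm, axes as the rack's. The wall is 23 mm high over the channel floor (38 mm over the table), 40 mm wide. The row of seals stands against it on its +y side.
- flap (a joint): Bottom-hinged front flap, panel 170 mm long (rack's y), 68 mm high, with a hood reaching 34 mm back over the channel when up (underside 83 mm over the table). 0 = fully up, 1.2 rad = fully down towards the robot. Stiff hinge: stays where it is left; about 1.5 N at the handle moves it.
- flap_hinge (a point): Point on the flap's hinge axis (which runs along the rack's y) at the middle of the flap; rack frame (-27, -30, 19) mm.
- flap_handle (a point): Middle of the flap's handle: round steel bar 12 mm thick along the rack's y, 72 mm free between its posts, 114 mm from the hinge axis, 45 mm beyond the panel's edge; can be pinched from above at any flap angle. Straight above the hinge when up; swings to the rack's -x as the flap comes down (60 mm over the table when fully down).
- stop (a joint): Sliding steel stop on the rail. 0 = its working face is 5 mm from the end wall; grows to 0.16 m as it slides along the rack's +y. Locked by the clamp; when free, about 2 N moves it.
- stop_face (a point): Middle of the stop's face that presses on the seals (looks to the rack's -y); axes as the rack's. Rack frame (0, -100 mm + joint stop, 25 mm). Plate 28 mm wide, 8 mm thick, top 38 mm over the table; joined over the fence to the carriage (top 46 mm over the table).
- clamp (a joint): Clamp knob on the stop's carriage, vertical axis. 0 = locked (bar along the rail); turns anticlockwise seen from above to 1.4 rad = free (bar across the rail). It bites below about 0.3 rad and takes about 0.3 N m there.
- clamp_grip (a point): On the knob's axis at the height to grip, 67 mm over the table. The knob is a black bar 44 mm long, 12 mm thick, 26 mm high, top at 77 mm. Rack frame (70.5, -72 mm + joint stop, 66.5 mm). It rides on the carriage, which can be slid by it. Its x axis points across the bar: along the rack's x when locked.
- seal1: Loose standing seal: upright square prism 30 x 30 mm, 50 mm tall (plus a low button 2 mm high on top), brass for the lowest 15 mm, jade-coloured resin above, about 140 g. Origin at the centre of its underside, z up. Two to four of the four seals are there.
- seal2: Loose standing seal: upright square prism 30 x 30 mm, 50 mm tall (plus a low button 2 mm high on top), brass for the lowest 15 mm, jade-coloured resin above, about 140 g. Origin at the centre of its underside, z up. Two to four of the four seals are there.
- seal3: Loose standing seal: upright square prism 30 x 30 mm, 50 mm tall (plus a low button 2 mm high on top), brass for the lowest 15 mm, jade-coloured resin above, about 140 g. Origin at the centre of its underside, z up. Two to four of the four seals are there.
- seal4: Loose standing seal: upright square prism 30 x 30 mm, 50 mm tall (plus a low button 2 mm high on top), brass for the lowest 15 mm, jade-coloured resin above, about 140 g. Origin at the centre of its underside, z up. Two to four of the four seals are there.
- jar: Bystander: red glazed lidded jar, 80 mm across, 110 mm tall; origin under its centre.
- holder: Bystander: dark silicone brush holder with brush stems, 72 mm across, 100 mm tall (stems to 185 mm); origin under its centre.
- steelbox: Bystander: stainless steel box with hinged lid, 94 x 154 mm, 62 mm tall; origin under its centre.
Mind the look-alikes: they are no part of the job. Leave any green or pink look-alike of the seal3 alone.

How it is judged:
On the way, in this order (a step that is already met when the one before it is completed fails the run):
1. the flap is right down and the clamp knob turned free (value of joint flap above 1 rad and value of joint clamp above 0.8 rad), for 0.2 s.
2. every seal stands upright in the channel between the end wall and the stop (x of seal1 in the frame of rack between -0.01 and 0.01 m and y of each of seal1, seal2, seal3, seal4 in the frame of rack above -0.105 m and y of each of seal1, seal2, seal3, seal4 in the frame of stop_face below -0.011 m and z of seal1 in the frame of rack between 0.01 and 0.019 m and angle between each of seal1, seal2, seal3, seal4's own z axis and vertical below 0.12 rad and x of seal2 in the frame of rack between -0.01 and 0.01 m and z of seal2 in the frame of rack between 0.01 and 0.019 m and x of seal3 in the frame of rack between -0.01 and 0.01 m and z of seal3 in the frame of rack between 0.01 and 0.019 m and x of seal4 in the frame of rack between -0.01 and 0.01 m and z of seal4 in the frame of rack between 0.01 and 0.019 m), for 0.2 s.
At the end, for the whole second after the job is handed in: Every seal present stands upright (7 deg) in the channel in one closed row: gaps between seals, to the end wall and to the stop all under 7 mm; clamp locked (below 0.15 rad), flap up (below 0.06 rad); seals at rest; jar, brush holder and steel box not moved over 30 mm (all of step 2 and linear speed of each of seal1, seal2, seal3, seal4 below 0.02 m/s and (horizontal distance between seal1 and seal2 below 0.037 m or horizontal distance between seal1 and seal3 below 0.037 m or horizontal distance between seal1 and seal4 below 0.037 m) and (horizontal distance between seal2 and seal1 below 0.037 m or horizontal distance between seal2 and seal3 below 0.037 m or horizontal distance between seal2 and seal4 below 0.037 m) and (horizontal distance between seal3 and seal1 below 0.037 m or horizontal distance between seal3 and seal2 below 0.037 m or horizontal distance between seal3 and seal4 below 0.037 m) and (horizontal distance between seal4 and seal1 below 0.037 m or horizontal distance between seal4 and seal2 below 0.037 m or horizontal distance between seal4 and seal3 below 0.037 m) and horizontal distance between seal1 and seal2 below 0.1 m and horizontal distance between each of seal1, seal2 and seal3 below 0.1 m and horizontal distance between each of seal1, seal2, seal3 and seal4 below 0.1 m and y of any of seal1, seal2, seal3, seal4 in the frame of rack below -0.083 m and y of any of seal1, seal2, seal3, seal4 in the frame of stop_face above -0.022 m and value of joint clamp below 0.15 rad and value of joint flap below 0.06 rad); the robot touches nothing.
It fails at once if the red jar is pushed away or knocked over (distance of jar from where it was at the start of the episode above 0.03 m or angle between jar's own z axis and vertical above 0.4 rad).
It fails at once if the brush holder is pushed away or knocked over (distance of holder from where it was at the start of the episode above 0.03 m or angle between holder's own z axis and vertical above 0.4 rad).
It fails at once if the steel box is pushed away or knocked over (distance of steelbox from where it was at the start of the episode above 0.03 m or angle between steelbox's own z axis and vertical above 0.4 rad).
Of seal1, seal2, seal3, seal4 only 2 to 4 are there at a start; the rules pass over those that are not, and their reading is None.
At some moment in a run one of seal1, seal2, seal3, seal4 may be knocked a few centimetres aside while the robot is not near it.
It also fails if it takes over 210 s, if anything falls off the work surface, if the arm or the gripper's body presses on something with over 40 N, if the wrist force passes 120 N, or if a joint passes its speed limit or range.

ROBOT

A 6-joint arm with a two-finger parallel gripper is mounted at the origin on the work surface. World frame = base frame: x ahead of the robot, y to its left, z up, the work surface at z = 0. Lengths are in m, angles in rad, forces in N, time in s.
With the tool pointing down it reaches from about 0.35 to 0.725 m from the base axis. Payload 4.3 kg.
Tool frame: the origin (TCP) lies where the fingers leave the gripper's body, on its centre line; the fingertips stand 73 mm ahead of it and the grasp point (between the pads) lies 54 mm ahead of it; z points along the fingers, y is the line along which they close (so a half turn about z gives the same grasp; the last joint's range is limited). The gripper opens to 85 mm and grips with 20 to 120 N. Pads are 22 mm wide; open, the fingers measure 114 mm over their backs; the gripper's body (76 mm by 85 mm) begins 54 mm behind the grasp point. The pads swing forward as they close: fully open they stand 13 mm farther back than shut.
Start: joints at [1.1, 0.377, 0.081, 1.274, 0, 1.46], TCP at [0.203, 0.538, 0.304] pointing down, gripper open.
Joint ranges: [-2.72, 2.72], [-0.84, 1.66], [-1.02, 1.22], [-1.77, 2.12], [-1.37, 1.28], [-3.14, 3.14]. Speed limits (rad/s): [2.57, 2.57, 3.14, 3.14, 3.14, 3.14].

INTERFACE

Orientations are given as a rotation vector (axis times angle).
In Python, from bench import * gives the robot as it stands. The module is installed in compiled form; this text tells all that it offers.
- The arm moves only by the tool servo_tool, never from a script. Its argument "plan" is one flat list of numbers, 7 for each row, row after row: the turn, a rotation vector about the tool's x, y, z in rad, then the shift along the tool's x, y, z in m, then the opening, from 0 (shut) to 1 (fully open). A call has 1 to 8 rows; each row shifts and turns the commanded pose from where the row before left it, along the tool's axes as they then stand; what a row does not reach is not made up. A row lasts 1/10 s, in which the tool goes at most 50 mm and 8.59 degrees, less where a joint would pass 70% of its speed; a pose out of reach is approached as far as the arm can. A call is refused whole if a number of a shift passes 0.05 or a number of a turn 0.15, either way. A call with a gripper value outside its range is refused whole. The fingers move at their own pace and stop on an object; "force" is the grip in N (left out, the last holds). Time passes only in rows, so rows that do not move let the fingers close. It gives the time, the measured TCP pose, the force, the opening and the grip force at its end, in the units of the state.
- get_obs(): the state, without advancing time (a new reading comes with each control period).
- snapshot(name): name is "scene" or "side" or "wrist"; returns (picture, depth): 420x560x3 uint8, red, green, blue; 420x560 float32, m along the optical axis (not along the pixel's ray), 0 where there is no reading.
- camera_info(name): a dict with "camera_matrix" (3x3 intrinsics, pixels), "dist_coeffs" ([k1, k2, p1, p2, k3] as OpenCV has them; the pictures are not rectified), "T" (4x4, takes a point from camera to world coordinates). Camera axes: x right, y down, z forward; pixel columns grow to the right and rows downward; lengths in m; the calibration is good to about 2 mm. A picture is of the moment at which its call begins: read the wrist's pose just before it. camera_info takes no time and is no camera call; for the wrist camera it gives the pose at the moment of the call.
- close_job(): hands the job in; it is judged then, once.
Trained networks look in the newest picture that a camera, given by its name, has taken for a name from the list of things; names that differ only in an ending like _2 or _b are one class to them, and where a whole thing is asked for, a point or a joint stands for the part that bears it (a point fixed in the world has none). Each returns a list of dicts, best first, with "conf" (0 to 1); they miss things now and then, are a little off and sometimes report something else, mostly with a low value. They report only what shows in the picture. A call takes as long as a camera call. They do not tell look-alikes from the thing itself.
- recognise(camera, thing): "extent" ([left, top, right, bottom] in pixels, round what is visible of it).
- masks_of(camera, thing): "pixels" (420x560 bool, what is visible of it) and "extent" ([left, top, right, bottom] in pixels, round what is visible of it).
- mark_of(camera, thing): "position" ([column, row] in pixels: a listed point, or the origin of a listed thing).
The state is a dict: "clock": time; "joints": joint angles; "joint_velocities": joint speeds; "effort": joint torques, N m; "eef_pos": TCP position; "ee_rot": TCP orientation; "contact_force": force on the tool from outside, world axes, zero at the start; "moment": the same for the moment, N m; "finger_gap": finger opening in m; "finger_force": force on a finger pad.
Only numpy, scipy, OpenCV 4.12 (cv2) and the standard library are available. Lean on these libraries where they do the work, as an engineer would, in place of code of your own. Each camera call takes 0.05 s, during which the arm holds its last target. There are 200 camera calls.

## Working session

There is one attempt and no reset: what is moved stays moved. The work goes in short steps, Python scripts to look and compute and a tool call to move; the robot and the scene stay as the last step left them, time stands still between calls to the robot, and variables do not carry over. Pictures are saved under pics/ and viewed, at most 14 in all, crops included, and the job is handed in when it is done.

Besides the shell and the picture viewer there is one more tool, called after ">>>" as name(argument=value, ...) on one line, values as JSON. servo_tool: Moves the arm, as the interface text tells. Its arguments: {"type":"object","properties":{"plan":{"type":"array"},"force":{"type":"number"}},"required":["plan"]}

```bash
mkdir -p pics; cat > h.py <<'E'
from bench import *
import numpy as np, cv2
from scipy.spatial.transform import Rotation as R
def snap(n,f=None):
    p,d=snapshot(n)
    if f: cv2.imwrite('pics/'+f,p[:,:,::-1])
    return p,d
def ray(n,uv,ci=None):
    ci=ci or camera_info(n); K=np.array(ci['camera_matrix']);T=np.array(ci['T'])
    x=cv2.undistortPoints(np.array([[uv]],float),K,np.array(ci['dist_coeffs'],float))[0,0]
    return T[:3,3],T[:3,:3]@np.array([x[0],x[1],1.])
def cloud(n,d,ci=None):
    ci=ci or camera_info(n); K=np.array(ci['camera_matrix']);T=np.array(ci['T'])
    v,u=np.mgrid[:420,:560]
    x=cv2.undistortPoints(np.stack([u,v],-1).reshape(-1,1,2).astype(float),K,np.array(ci['dist_coeffs'],float)).reshape(420,560,2)
    P=np.dstack([x[...,0]*d,x[...,1]*d,d])
    return P@T[:3,:3].T+T[:3,3]
def atz(n,uv,z,ci=None):
    o,r=ray(n,uv,ci); return o+r*(z-o[2])/r[2]
E
python3 - <<'E'
from h import *
np.set_printoptions(precision=3,suppress=True)
o=get_obs();print({k:np.round(v,3) for k,v in o.items()})
for c in ['scene','side']:
    p,d=snap(c,c+'0.png');P=cloud(c,d)
    print(c,np.array(camera_info(c)['T']))
    for t in ['rack','flap','seal1','jar','holder','steelbox','stop','clamp']:
        for m in masks_of(c,t):
            if m['conf']<.3: continue
            k=m['pixels']&(d>0)
            print(t,round(m['conf'],2),np.round(m['extent']),np.median(P[k],0),np.percentile(P[k],98,axis=0))
    for t in ['rack','end_wall','flap_hinge','flap_handle','stop_face','clamp_grip','seal1']:
        for m in mark_of(c,t):
            if m['conf']<.3: continue
            print(t,round(m['conf'],2),np.round(m['position']))
E
```

```text
{'clock': np.float64(0.0), 'joints': array([1.1  , 0.378, 0.08 , 1.274, 0.   , 1.46 ]), 'joint_velocities': array([-0.001, -0.   ,  0.001,  0.001,  0.   ,  0.001]), 'effort': array([  0.001, -46.361,  26.987,   0.021,   0.   ,  -0.   ]), 'eef_pos': array([0.203, 0.538, 0.303]), 'ee_rot': array([-0.564, -3.09 ,  0.003]), 'contact_force': array([0.453, 0.006, 0.084]), 'moment': array([-0.019, -0.009, -0.014]), 'finger_force': np.float64(0.0), 'finger_gap': np.float64(0.085)}
scene [[-0.802  0.451 -0.391  0.962]
 [ 0.597  0.597 -0.536  0.484]
 [-0.008 -0.664 -0.748  0.822]
 [ 0.     0.     0.     1.   ]]
rack 0.7 [240. 209. 255. 228.] [ 0.645 -0.077  0.068] [ 0.652 -0.06   0.078]
rack 0.67 [227. 174. 339. 292.] [ 0.591 -0.019  0.016] [0.663 0.1   0.135]
flap 0.89 [259. 173. 310. 240.] [ 0.551 -0.05   0.087] [0.576 0.02  0.138]
flap 0.41 [224. 176. 336. 292.] [ 0.592 -0.018  0.016] [0.663 0.1   0.134]
seal1 0.84 [372. 324. 400. 354.] [0.587 0.315 0.046] [0.598 0.329 0.052]
seal1 0.75 [280. 132. 295. 154.] [ 0.387 -0.277  0.034] [ 0.394 -0.269  0.052]
seal1 0.66 [220. 167. 236. 188.] [ 0.
[... 2434 characters left out ...]
221. 433. 304.] [ 0.739 -0.249  0.085] [ 0.893 -0.143  0.182]
steelbox 0.84 [342. 181. 404. 243.] [ 0.776 -0.045  0.061] [0.833 0.048 0.064]
stop 0.68 [305. 224. 339. 272.] [ 0.628 -0.094  0.046] [ 0.648 -0.067  0.077]
clamp 0.53 [325. 226. 335. 249.] [ 0.636 -0.088  0.066] [ 0.646 -0.067  0.078]
rack 0.85 [292. 250.]
end_wall 0.79 [312. 280.]
flap_hinge 0.79 [284. 255.]
flap_hinge 0.66 [347. 331.]
flap_handle 0.89 [288. 225.]
stop_face 0.97 [305. 266.]
stop_face 0.52 [370. 222.]
clamp_grip 0.78 [331. 241.]
clamp_grip 0.33 [406. 289.]
seal1 0.9 [274. 337.]
seal1 0.71 [297. 365.]
seal1 0.66 [249. 172.]
seal1 0.64 [250. 374.]
seal1 0.62 [345. 332.]
seal1 0.62 [251. 317.]
seal1 0.54 [204. 191.]
```

```bash
python3 - <<'E'
import cv2,numpy as np
a=cv2.imread('pics/scene0.png');b=cv2.imread('pics/side0.png')
A=cv2.resize(a[120:380,150:450],(800,600),interpolation=3)[:, :]
B=cv2.resize(b[130:400,190:450],(578,600),interpolation=3)
cv2.imwrite('pics/a.png',A);cv2.imwrite('pics/b.png',B)
E
```

```text
(no output)
```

View pics/a.png

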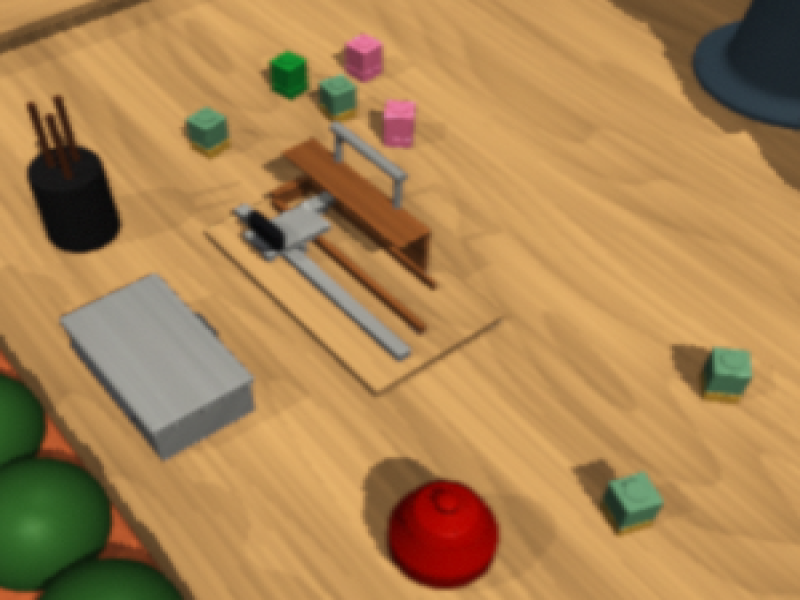

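View pics/b.png

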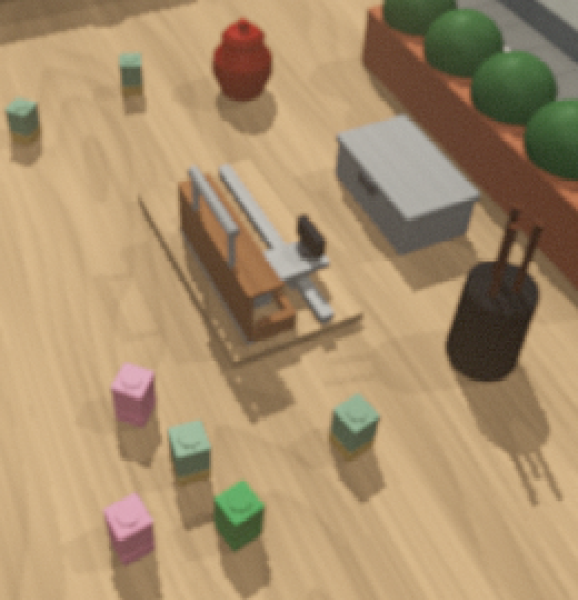

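```bash
cat > fit.py <<'E'
from h import *
from scipy.optimize import least_squares
np.set_printoptions(precision=4,suppress=True)
D={}
for c in ['scene','side']:
    p,d=snap(c);D[c]=(p,d,cloud(c,d),camera_info(c))
names={'rack':(0,0,0),'end_wall':(0,-105,15),'flap_hinge':(-27,-30,19),'flap_handle':(-27,-30,133),'stop_face':(0,-100,25),'clamp_grip':(70.5,-72,66.5)}
obs=[]
for c in D:
    for n in names:
        m=mark_of(c,n)
        if m and m[0]['conf']>.5: obs.append((c,n,m[0]['position']))
def pt(n,q):
    l=np.array(names[n],float)/1e3
    if n in('stop_face','clamp_grip'): l[1]+=q[3]
    cs,s=np.cos(q[2]),np.sin(q[2])
    return np.array([q[0]+cs*l[0]-s*l[1],q[1]+s*l[0]+cs*l[1],l[2]])
def proj(c,X):
    ci=D[c][3];T=np.linalg.inv(ci['T'])
    return cv2.projectPoints(X[None],cv2.Rodrigues(T[:3,:3])[0],T[:3,3],np.array(ci['camera_matrix']),np.array(ci['dist_coeffs'],float))[0].ravel()
f=lambda q:np.concatenate([proj(c,pt(n,q))-p for c,n,p in obs])
r=least_squares(f,[.58,0,0,.03],loss='soft_l1')
print('rack x y yaw stop',r.x);
for o,e in zip(obs,f(r.x).reshape(-1,2)):print(o[0],o[1],e.round(1))
def tri(n):
    A=0;b=0
    for c,m,p in obs:
        if m==n:
            o,v=ray(c,p,D[c][3]);v=v/np.linalg.norm(v);M=np.eye(3)-np.outer(v,v);A=A+M;b=b+M@o
    return np.linalg.solve(A,b)
for n in names:
    if sum(o[1]==n for o in obs)==2: print(n,'tri',tri(n),'model',pt(n,r.x))
# seals
for c in D:
    p,d,P,ci=D[c]
    hsv=cv2.cvtColor(p,cv2.COLOR_RGB2HSV)
    for m in masks_of(c,'seal1'):
        k=m['pixels']&(d>0);k2=k&(P[...,2]>.046)
        if k2.sum()<15: continue
        q=P[k2][:,:2]*1e3
        rc=cv2.minAreaRect(q.astype(np.float32))
        print(c,round(m['conf'],2),np.round(m['extent']),'hsv',np.median(hsv[k2],0),'top',np.median(P[k2][:,2]).round(4),'rect',np.round(rc[0],1),np.round(rc[1],1),round(rc[2],1),k2.sum())
# handle direction, rail
for c in D:
    P=D[c][2];h=(P[...,2]>.124)&(P[...,2]<.145)&(abs(P[...,0]-r.x[0])<.08)&(abs(P[...,1]-r.x[1])<.12)
    q=P[h][:,:2];cc=q.mean(0);u,s,v=np.linalg.svd(q-cc);print(c,'handle',cc,np.arctan2(v[0][1],v[0][0])*57.3,h.sum())
E
python3 fit.py
```

```text
rack x y yaw stop [ 0.5624 -0.0333  0.1203  0.0249]
scene rack [-1.7  0.1]
scene end_wall [ 1.2 -0.4]
scene flap_hinge [-0.2  1.3]
scene flap_handle [-2.  -1.9]
scene stop_face [-1.2 -0.7]
scene clamp_grip [4.1 1.2]
side rack [0.  0.7]
side end_wall [-1.1 -2.5]
side flap_hinge [1.9 0.4]
side flap_handle [-1.6 -1.3]
side stop_face [-0.   0.5]
rack tri [ 0.5613 -0.031   0.0011] model [ 0.5624 -0.0333  0.    ]
end_wall tri [ 0.5761 -0.1415  0.0105] model [ 0.575  -0.1375  0.015 ]
flap_hinge tri [ 0.5362 -0.0668  0.0218] model [ 0.5392 -0.0663  0.019 ]
flap_handle tri [ 0.5398 -0.064   0.1279] model [ 0.5392 -0.0663  0.133 ]
stop_face tri [ 0.5712 -0.1053  0.0243] model [ 0.5715 -0.1078  0.025 ]
scene 0.8 [372. 327. 400. 354.] hsv [ 66.  82. 157.] top 0.0492 rect [581.1 311.5] [30.7 28. ] 74.6 215
scene 0.8 [273. 151. 282. 172.] hsv [ 65.5  87.  147. ] top 0.0492 rect [ 448.4 -240.1] [30.2 28. ] 87.2 72
scene 0.75 [251. 144. 264. 161.] hsv [ 66.  220.  136.5] top 0.0492 rect [ 463.2 -308.4] [29.8 30.7] 12.3 72
scene 0.69 [279. 131. 297. 157.] hsv [171. 124. 226.] top 0.0487 rect [ 377.8 
[... 482 characters left out ...]
] hsv [ 61. 108. 171.] top 0.05 rect [ 462.7 -310.1] [30.5 31.2] 12.2 284
side 0.81 [242. 297. 258. 321.] hsv [171.  60. 218.] top 0.0494 rect [ 422.2 -169. ] [31.1 29.1] 43.7 192
side 0.79 [191. 173. 208. 194.] hsv [ 53.  45. 172.] top 0.0508 rect [423.6 266. ] [31.5 30.3] 42.1 90
side 0.77 [336. 308. 364. 338.] hsv [ 58.  44. 175.] top 0.0502 rect [ 587.  -273.4] [30.  30.6] 14.6 237
side 0.59 [241. 153. 253. 174.] hsv [ 52.  46. 172.] top 0.0505 rect [579.4 310.8] [35.6 29.4] 71.9 75
side 0.44 [390. 222. 434. 303.] hsv [14. 96. 56.] top 0.0983 rect [ 751.1 -239.5] [65.9 65.5] 83.3 1419
scene handle [ 0.544  -0.0615] 92.0534948692378 188
side handle [ 0.5406 -0.0702] -87.92804903787193 218
```

```bash
cat > go.py <<'E'
# rows needed: go.py  x y z yaw(tool y axis dir deg, mod 180)  -> total shift in tool axes and turn
from h import *
import sys
def plan(t,yaw):
    o=get_obs();M=R.from_rotvec(o['ee_rot']).as_matrix();s=M.T@(np.array(t)-o['eef_pos'])
    cur=np.degrees(np.arctan2(M[1,1],M[0,1]));dz=-((yaw-cur+90)%180-90) # tool z down: positive turn = world cw
    print('pos',o['eef_pos'].round(4),'cur yaw',cur.round(2),'tilt',np.round(M[:,2],3),'tool shift',s.round(4),'turn z',np.radians(dz).round(3),'gap',round(float(o['finger_gap']),4),'q',o['joints'].round(2),'t',o['clock'])
    Rz=R.from_rotvec([0,0,np.radians(dz)]).as_matrix();print('shift in turned axes',(Rz.T@s).round(4), 'F',np.round(o['contact_force'],1))
if __name__=='__main__':
    a=list(map(float,sys.argv[1:5]));plan(a[:3],a[3])
E
python3 go.py 0.47 -0.03 0.36 0
python3 - <<'E'
from h import *
for c in ['scene','side']:
    p,d=snap(c);P=cloud(c,d);h=cv2.cvtColor(p,cv2.COLOR_RGB2HSV)
    k=(P[...,2]>.024)&(P[...,2]<.034)&(abs(P[...,0]-.6)<.06)&(abs(P[...,1])<.15)&(h[...,1]<70)
    q=P[k][:,:2]; l=cv2.fitLine(q.astype(np.float32),cv2.DIST_HUBER,0,.001,.001).ravel()
    print(c,k.sum(),np.degrees(np.arctan2(l[1],l[0])),l, q.min(0),q.max(0))
    k=(P[...,2]>.009)&(P[...,2]<.021)&(abs(P[...,0]-.58)<.14)&(abs(P[...,1])<.19)
    print('board',cv2.minAreaRect((P[k][:,:2]*1e3).astype(np.float32)),k.sum())
E
python3 -c "
from h import *
print(camera_info('wrist')['T'],camera_info('wrist')['camera_matrix'],R.from_rotvec(get_obs()['ee_rot']).as_matrix())"
```

```text
pos [0.203  0.538  0.3039] cur yaw 69.33 tilt [ 0.  0. -1.] tool shift [-0.4503 -0.4372 -0.0561] turn z 1.21 gap 0.0855 q [1.1  0.38 0.08 1.27 0.   1.46] t 2.4
shift in turned axes [-0.568   0.267  -0.0561] F [ 0.1  0.3 -0.4]
scene 378 -88.79331 [ 0.02105899 -0.9997782   0.62210995  0.00260802] [ 0.55891979 -0.14987424] [0.63361333 0.09030631]
board ((551.5484008789062, -31.081741333007812), (227.13645935058594, 265.53851318359375), 1.5300568342208862) 3347
side 398 -88.741234 [ 0.02196775 -0.99975866  0.6217191  -0.04141709] [ 0.56795472 -0.14949484] [0.63263985 0.0890514 ]
board ((550.9327392578125, -31.539825439453125), (228.54681396484375, 268.7474060058594), 1.6322062015533447) 2316
[[ 3.52902497e-01  9.02814436e-01  2.45735470e-01  1.40107246e-01]
 [ 9.35660094e-01 -3.40550489e-01 -9.25502752e-02  5.62294160e-01]
 [ 1.29610099e-04  2.62586096e-01 -9.64908558e-01  3.74090367e-01]
 [ 0.00000000e+00  0.00000000e+00  0.00000000e+00  1.00000000e+00]] [[357.08953976   0.         275.13476217]
 [  0.         357.08953976 210.23164296]
 [  0.           0.           1.        ]] [[-9.35630081e-01  3.52982079e-01  5.45314315e-05]
 [ 3.52982083e-01  9.35630078e-01  8.27585673e-05]
 [-2.18089563e-05  9.66800233e-05 -9.99999995e-01]]
```

>>> servo_tool(plan=[0,0,0,-0.039,-0.0279,-0.0043,1,0,0,0,-0.039,-0.0279,-0.0043,1,0,0,0,-0.039,-0.0279,-0.0043,1,0,0,0,-0.039,-0.0279,-0.0043,1,0,0,0,-0.039,-0.0279,-0.0043,1,0,0,0,-0.039,-0.0279,-0.0043,1,0,0,0,-0.039,-0.0279,-0.0043,1,0,0,0,-0.039,-0.0279,-0.0043,1])

```text
clock: 3.3
eef_pos: [0.4168, 0.2173, 0.3388]
ee_rot: [0.563, 3.09, 0.001]
contact_force: [0.3, -0.3, -0.2]
finger_gap: 0.0854
finger_force: 0.0
```

>>> servo_tool(plan=[0,0,0,-0.039,-0.0279,-0.0043,1,0,0,0,-0.039,-0.0279,-0.0043,1,0,0,0,-0.039,-0.0279,-0.0043,1,0,0,0,-0.039,-0.0279,-0.0043,1,0,0,0,-0.039,-0.0279,-0.0043,1])

```text
clock: 3.8
eef_pos: [0.5501, 0.0178, 0.3602]
ee_rot: [0.564, 3.09, 0.001]
contact_force: [-0.2, -0.1, 0.0]
finger_gap: 0.0851
finger_force: 0.0
```

>>> servo_tool(plan=[0,0,0.147,0,0,0,1,0,0,0.147,0,0,0,1,0,0,0.147,0,0,0,1,0,0,0.147,0,0,0,1,0,0,0.147,0,0,0,1,0,0,0.147,0,0,0,1,0,0,0.147,0,0,0,1,0,0,0.147,0,0,0,1])

```text
clock: 4.6
eef_pos: [0.5493, 0.0196, 0.3598]
ee_rot: [-2.19, -2.252, -0.0]
contact_force: [0.3, 0.4, -0.2]
finger_gap: 0.0854
finger_force: 0.0
```

```bash
cat > wl.py <<'E'
from h import *
import sys
np.set_printoptions(precision=4,suppress=True)
ci=camera_info('wrist');p,d=snap('wrist',sys.argv[1]);P=cloud('wrist',d,ci)
np.savez('w.npz',p=p,d=d,P=P)
H={'rack':0,'end_wall':.015,'flap_hinge':.019,'flap_handle':.133,'stop_face':.025,'clamp_grip':.077}
for n in H:
    for m in mark_of('wrist',n)[:1]:
        u=np.round(m['position']).astype(int)
        print(n,round(m['conf'],2),u,'atz',atz('wrist',m['position'],H[n],ci)[:2],'depthpt',P[u[1],u[0]])
h=cv2.cvtColor(p,cv2.COLOR_RGB2HSV)
def line(n,lo,hi,ext,extra=True):
    k=(P[...,2]>lo)&(P[...,2]<hi)&(P[...,0]>ext[0])&(P[...,0]<ext[1])&(P[...,1]>ext[2])&(P[...,1]<ext[3])&extra
    q=(P[k][:,:2]*1e3).astype(np.float32)
    if len(q)>20:
        l=cv2.fitLine(q,cv2.DIST_HUBER,0,.1,.001).ravel();print(n,len(q),'z',np.median(P[k][:,2]),'dir',np.degrees(np.arctan2(l[1],l[0]))%180,'at',l[2:],'rect',cv2.minAreaRect(q))
line('rail',.024,.032,(.60,.65,-.05,.12))
line('fence',.026,.034,(.57,.605,-.05,.12))
line('handle',.122,.145,(.5,.6,-.15,.05))
line('knob',.070,.082,(.6,.7,-.2,.1))
line('carriage',.042,.05,(.58,.7,-.2,.1))
line('board',.009,.020,(.4,.75,-.2,.2))
line('endwall',.034,.041,(.53,.62,-.2,-.05))
E
python3 wl.py w1.png
```

```text
rack 0.83 [290 217] atz [ 0.5694 -0.0381] depthpt [ 0.5642 -0.0125  0.089 ]
end_wall 0.71 [292 294] atz [ 0.5747 -0.1371] depthpt [ 0.5697 -0.0975  0.0883]
flap_hinge 0.69 [266 239] atz [ 0.5398 -0.0611] depthpt [ 0.5417 -0.0186  0.138 ]
flap_handle 0.98 [263 282] atz [ 0.5401 -0.0624] depthpt [ 0.5399 -0.0592  0.1387]
stop_face 0.85 [289 276] atz [ 0.5691 -0.107 ] depthpt [ 0.5657 -0.0768  0.0883]
clamp_grip 0.71 [353 274] atz [ 0.6354 -0.0785] depthpt [ 0.6352 -0.0781  0.0766]
rail 1558 z 0.0281431678242042 dir 91.69648 at [620.1601  23.3943] rect ((620.6846923828125, 20.080425262451172), (14.491354942321777, 139.7416229248047), 1.6489741802215576)
fence 707 z 0.030025816436463015 dir 91.67555 at [589.5561  15.9486] rect ((589.8455810546875, 13.288642883300781), (7.225072860717773, 126.44774627685547), 1.5347468852996826)
handle 1322 z 0.1380147763608564 dir 91.322174 at [541.6488 -60.1479] rect ((541.2605590820312, -63.84074020385742), (11.764703750610352, 96.34761047363281), 1.441348671913147)
knob 437 z 0.07611665142098145 dir 92.17723 at [639.3583 -79.9633] rect ((640.3994750976562, -81.09571075439453), (12.26988697052002, 42.906158447265625), 2.7374427318573)
carriage 1435 z 0.045612706519911006 dir 27.34386 at [607.1355 -84.6079] rect ((616.618408203125, -86.23043060302734), (74.16986083984375, 40.84321975708008), 1.934531807899475)
board 15036 z 0.015161706275546444 dir 110.33154 at [595.5813  10.3775] rect ((582.1058959960938, -30.186508178710938), (338.42694091796875, 264.00030517578125), 1.5909831523895264)
endwall 145 z 0.037984602727871575 dir 79.199165 at [ 591.7587 -122.4609] rect ((600.7423095703125, -106.44322204589844), (38.54772186279297, 80.76911163330078), 0.5090628266334534)
```

View pics/w1.png

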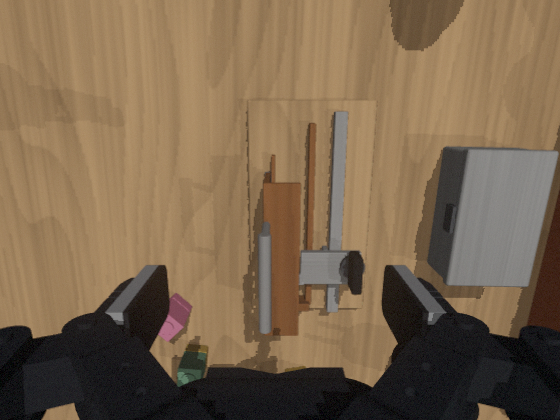

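```bash
python3 go.py 0.542 -0.0637 0.187 1.6
```

```text
pos [0.5493 0.0197 0.3598] cur yaw 2.04 tilt [ 0.  0. -1.] tool shift [-0.0831 -0.0103  0.1728] turn z 0.008 gap 0.0851 q [-0.08  0.32  0.14  1.39  0.    1.46] t 4.95
shift in turned axes [-0.0832 -0.0096  0.1728] F [-0.8  0.4  0.8]
```

>>> servo_tool(plan=[0,0,0.008,-0.0416,-0.0048,0,0.5,0,0,0,-0.0416,-0.0048,0,0.5,0,0,0,0,0,0.045,0.5,0,0,0,0,0,0.045,0.5,0,0,0,0,0,0.045,0.5,0,0,0,0,0,0.038,0.5,0,0,0,0,0,0,0.5])

```text
clock: 5.65
eef_pos: [0.538, -0.0629, 0.1814]
ee_rot: [-2.185, -2.244, 0.009]
contact_force: [-0.6, 0.4, -0.4]
finger_gap: 0.0428
finger_force: 0.0
```

>>> servo_tool(plan=[0,0,0,0,0,0,0,0,0,0,0,0,0,0,0,0,0,0,0,0,0,0,0,0,0,0,0,0,0,0,0,0,0,0,0], force=40)

```text
clock: 6.15
eef_pos: [0.5429, -0.0641, 0.1894]
ee_rot: [2.19, 2.248, 0.002]
contact_force: [-3.9, 0.5, 6.0]
finger_gap: 0.0104
finger_force: 39.5
```

>>> servo_tool(plan=[0,0,0,0,-0.0114,0.0006,0,0,0,0,0,-0.0113,0.0017,0,0,0,0,0,-0.011,0.0028,0,0,0,0,0,-0.0107,0.0039,0,0,0,0,0,-0.0103,0.005,0,0,0,0,0,-0.0097,0.006,0,0,0,0,0,-0.0091,0.0069,0,0,0,0,0,0,0,0])

```text
clock: 6.95
eef_pos: [0.4706, -0.0661, 0.1617]
ee_rot: [2.189, 2.247, 0.005]
contact_force: [1.8, 0.1, -1.1]
finger_gap: 0.0105
finger_force: 41.9
```

>>> servo_tool(plan=[0,0,0,0,-0.0083,0.0078,0,0,0,0,0,-0.0075,0.0086,0,0,0,0,0,-0.0066,0.0093,0,0,0,0,0,-0.0057,0.0099,0,0,0,0,0,-0.0047,0.0104,0,0,0,0,0,0,0,0])

```text
clock: 7.55
eef_pos: [0.4374, -0.0671, 0.1138]
ee_rot: [2.191, 2.248, 0.003]
contact_force: [4.2, -0.8, -2.4]
finger_gap: 0.0106
finger_force: 44.7
```

>>> servo_tool(plan=[0,0,0,0,0,0,0.5,0,0,0,0,0,0,0.5,0,0,0,0,0,0,0.5,0,0,0,0,0,-0.045,0.5,0,0,0,0,0,-0.045,0.5,0,0,0,0,0,-0.02,0.5,0,0,0,0,0,0,0.5])

```text
clock: 8.25
eef_pos: [0.4379, -0.0671, 0.2272]
ee_rot: [2.188, 2.246, 0.005]
contact_force: [0.2, -0.2, -1.3]
finger_gap: 0.0427
finger_force: 0.0
```

```bash
python3 go.py 0.6401 -0.081 0.124 1.6
```

```text
pos [ 0.4379 -0.0671  0.2272] cur yaw 1.5 tilt [ 0.006 -0.002 -1.   ] tool shift [-0.019   0.2011  0.1045] turn z -0.002 gap 0.0427 q [-0.3   0.15 -0.43  0.99 -0.    1.25] t 8.25
shift in turned axes [-0.0193  0.2011  0.1045] F [ 0.2 -0.2 -1.3]
```

>>> servo_tool(plan=[0,0,0,-0.0038,0.0402,0,0.5,0,0,0,-0.0038,0.0402,0,0.5,0,0,0,-0.0038,0.0402,0,0.5,0,0,0,-0.0038,0.0402,0,0.5,0,0,0,-0.0038,0.0402,0,0.5,0,0,0,0,0,0.04,0.5,0,0,0,0,0,0,0.5])

```text
clock: 8.95
eef_pos: [0.6349, -0.0796, 0.1771]
ee_rot: [-2.186, -2.244, 0.009]
contact_force: [-2.3, 0.5, -1.2]
finger_gap: 0.0424
finger_force: 0.0
```

```bash
python3 go.py 0.6401 -0.081 0.124 1.6
```

```text
pos [ 0.6349 -0.0796  0.1771] cur yaw 1.51 tilt [-0.011  0.002 -1.   ] tool shift [-0.0017  0.0057  0.053 ] turn z -0.002 gap 0.0424 q [-0.22  0.57  0.06  1.07 -0.    1.32] t 8.95
shift in turned axes [-0.0017  0.0057  0.053 ] F [-2.3  0.5 -1.2]
```

>>> servo_tool(plan=[0,0,0,0,0,0,0.5,0,0,0,0,0,0,0.5,0,0,0,0,0,0,0.5])

```text
clock: 9.25
eef_pos: [0.6373, -0.0804, 0.1854]
ee_rot: [2.192, 2.249, 0.002]
contact_force: [-0.6, -0.4, 1.7]
finger_gap: 0.0421
finger_force: 0.0
```

```bash
python3 go.py 0.6401 -0.081 0.124 1.6
```

```text
pos [ 0.6373 -0.0804  0.1854] cur yaw 1.48 tilt [ 0.002 -0.    -1.   ] tool shift [-0.0007  0.0026  0.0614] turn z -0.002 gap 0.0421 q [-0.22  0.57  0.07  1.07  0.    1.32] t 9.25
shift in turned axes [-0.0007  0.0026  0.0614] F [-0.6 -0.4  1.7]
```

>>> servo_tool(plan=[0,0,0,-0.001,0.0028,0.02,0.5,0,0,0,0,0,0.02,0.5,0,0,0,0,0,0.015,0.5,0,0,0,0,0,0.006,0.5,0,0,0,0,0,0,0.5,0,0,0,0,0,0,0.5])

```text
clock: 9.85
eef_pos: [0.6407, -0.0813, 0.1242]
ee_rot: [2.191, 2.249, 0.002]
contact_force: [-0.2, -0.3, 0.6]
finger_gap: 0.0428
finger_force: 0.0
```

>>> servo_tool(plan=[0,0,0,0,0,0,0,0,0,0,0,0,0,0,0,0,0,0,0,0,0,0,0,0,0,0,0,0,0,0,0,0,0,0,0], force=80)

```text
clock: 10.35
eef_pos: [0.6409, -0.0814, 0.1246]
ee_rot: [2.191, 2.249, 0.002]
contact_force: [-1.5, -0.1, 4.7]
finger_gap: 0.0101
finger_force: 79.3
```

>>> servo_tool(plan=[0,0,-0.14,0,0,0,0,0,0,-0.14,0,0,0,0,0,0,-0.14,0,0,0,0,0,0,-0.14,0,0,0,0,0,0,-0.14,0,0,0,0,0,0,-0.14,0,0,0,0,0,0,-0.14,0,0,0,0,0,0,-0.14,0,0,0,0])

```text
clock: 11.15
eef_pos: [0.6401, -0.0819, 0.1246]
ee_rot: [0.655, 3.072, -0.003]
contact_force: [-4.0, -1.9, 7.1]
finger_gap: 0.0104
finger_force: 79.7
```

>>> servo_tool(plan=[0,0,-0.14,0,0,0,0,0,0,-0.14,0,0,0,0,0,0,0,0,0,0,0,0,0,0,0,0,0,0,0,0,0,0,0,0,0])

```text
clock: 11.65
eef_pos: [0.6399, -0.0822, 0.1246]
ee_rot: [0.228, 3.133, -0.004]
contact_force: [-4.8, -1.7, 7.8]
finger_gap: 0.0105
finger_force: 79.7
```

```bash
python3 go.py 0.6362 0.059 0.1245 81.6; python3 -c "
from h import *;print(get_obs()['moment'])"
```

```text
pos [ 0.6399 -0.0822  0.1246] cur yaw 81.67 tilt [ 0.    -0.002 -1.   ] tool shift [ 0.0241  0.1391 -0.0003] turn z 0.001 gap 0.0105 q [-0.23  0.62 -0.01  0.95 -0.   -0.08] t 11.65
shift in turned axes [ 0.0243  0.1391 -0.0003] F [-4.8 -1.7  7.8]
[-0.43984465  0.89288245  0.07919367]
```

>>> servo_tool(plan=[0,0,0,0.0034,0.0193,0,0,0,0,0,0.0034,0.0193,0,0,0,0,0,0.0034,0.0193,0,0,0,0,0,0.0034,0.0193,0,0,0,0,0,0.0034,0.0193,0,0,0,0,0,0.0034,0.0193,0,0,0,0,0,0.0033,0.0192,0,0,0,0,0,0,0,0,0])

```text
clock: 12.45
eef_pos: [0.6361, 0.0564, 0.1246]
ee_rot: [0.225, 3.132, -0.004]
contact_force: [-3.0, -1.3, 7.9]
finger_gap: 0.0103
finger_force: 80.8
```

>>> servo_tool(plan=[0,0,0,0,0,0,0.5,0,0,0,0,0,0,0.5,0,0,0,0,0,0,0.5,0,0,0,0,0,-0.045,0.5,0,0,0,0,0,-0.045,0.5,0,0,0,0,0,-0.045,0.5,0,0,0,0,0,-0.045,0.5,0,0,0,0,0,0,0.5])

```text
clock: 13.25
eef_pos: [0.6391, 0.0556, 0.3107]
ee_rot: [0.227, 3.12, 0.002]
contact_force: [0.9, -0.2, -0.6]
finger_gap: 0.0423
finger_force: 0.0
```

```bash
cat > seals.py <<'E'
from h import *
for c in ['scene','side']:
    p,d=snap(c,'s_%s_%d.png'%(c,int(get_obs()['clock']*10)));P=cloud(c,d);hsv=cv2.cvtColor(p,cv2.COLOR_RGB2HSV)
    for m in masks_of(c,'seal1'):
        k=m['pixels']&(d>0);zt=np.percentile(P[k][:,2],95) if k.sum()>10 else 0;k2=k&(P[...,2]>zt-.006)
        if k2.sum()<15 or m['conf']<.3: continue
        h=np.median(hsv[k2],0);rc=cv2.minAreaRect((P[k2][:,:2]*1e3).astype(np.float32))
        jade=50<h[0]<75 and h[1]<100
        if jade: print(c,round(m['conf'],2),np.round(m['extent']),'hsv',h,'top',zt.round(4),np.round(rc[0],1),np.round(rc[1],1),round(rc[2],1))
    k=(P[...,2]>.070)&(P[...,2]<.082)&(P[...,0]>.6)&(P[...,0]<.7)&(abs(P[...,1])<.2)
    if k.sum()>5: print('knob',k.sum(),cv2.minAreaRect((P[k][:,:2]*1e3).astype(np.float32)))
E
python3 seals.py; python3 go.py 0.58 0.311 .25 0
```

```text
scene 0.88 [413. 271. 430. 297.] hsv [ 65.  81. 169.] top 0.0518 [424.1 267.5] [31.7 29.7] 44.2
scene 0.82 [374. 325. 402. 352.] hsv [ 65.  81. 166.] top 0.0514 [579.9 311.2] [30.8 30.4] 71.3
scene 0.57 [221. 168. 236. 189.] hsv [66.  89.5 91. ] top 0.0509 [ 588.6 -271.5] [27.6 29.4] 5.7
knob 104 ((637.8721923828125, 57.52186584472656), (12.609726905822754, 43.33636474609375), 81.254638671875)
side 0.93 [335. 308. 362. 338.] hsv [ 51.  54. 118.] top 0.0525 [ 586.9 -273.5] [29.7 31.3] 12.1
side 0.89 [264. 319. 284. 349.] hsv [ 58.  40. 188.] top 0.0524 [ 446.9 -241.3] [31.9 30.2] 86.3
side 0.72 [193. 175. 207. 194.] hsv [ 55.  43. 170.] top 0.0526 [424.  262.8] [26.8 25.5] 49.7
side 0.67 [242. 153. 255. 174.] hsv [ 53.  46. 176.] top 0.0524 [579.4 310.6] [33.8 29.2] 72.7
knob 84 ((636.6869506835938, 54.04224395751953), (15.368904113769531, 43.25197982788086), 88.80445861816406)
pos [0.6357 0.0556 0.3014] cur yaw 81.69 tilt [-0.002  0.    -1.   ] tool shift [0.0919 0.2446 0.0515] turn z 1.426 gap 0.0428 q [-0.01  0.52  0.29  1.35  0.    0.13] t 13.45
shift in turned axes [ 0.2554 -0.0556  0.0515] F [-0.5 -0.3 -0.2]
```

>>> servo_tool(plan=[0,0,0.085,0,0,0,0.6,0,0,0.085,0,0,0,0.6,0,0,0,0.022,0.0376,0,0.6,0,0,0,0.022,0.0376,0,0.6,0,0,0,0.022,0.0376,0,0.6,0,0,0,0.022,0.0376,0,0.6,0,0,0,0.022,0.0376,0,0.6,0,0,0,0.022,0.0376,0,0.6])

```text
clock: 14.25
eef_pos: [0.5792, 0.3124, 0.3004]
ee_rot: [-0.492, -3.099, 0.003]
contact_force: [0.9, -1.4, -0.3]
finger_gap: 0.0514
finger_force: 0.0
```

>>> servo_tool(plan=[0,0,0,0,0,0.05,0.6,0,0,0,0,0,0.05,0.6,0,0,0,0,0,0,0.6,0,0,0,0,0,0,0.6,0,0,0,0,0,0,0.6])

```text
clock: 14.75
eef_pos: [0.5824, 0.3115, 0.2057]
ee_rot: [0.493, 3.099, 0.004]
contact_force: [0.4, -0.7, 0.7]
finger_gap: 0.0512
finger_force: 0.0
```

```bash
python3 go.py 0.5797 0.311 .092 72;python3 go.py 0.5797 0.311 .092 72
```

```text
pos [0.5824 0.3115 0.2057] cur yaw 71.93 tilt [ 0.004  0.002 -1.   ] tool shift [ 0.0028 -0.0017  0.1137] turn z -0.001 gap 0.0512 q [0.4  0.59 0.16 1.14 0.   0.71] t 14.75
shift in turned axes [ 0.0028 -0.0017  0.1137] F [ 0.4 -0.7  0.7]
pos [0.5824 0.3115 0.2057] cur yaw 71.93 tilt [ 0.004  0.002 -1.   ] tool shift [ 0.0028 -0.0017  0.1137] turn z -0.001 gap 0.0512 q [0.4  0.59 0.16 1.14 0.   0.71] t 14.75
shift in turned axes [ 0.0028 -0.0017  0.1137] F [ 0.4 -0.7  0.7]
```

>>> servo_tool(plan=[0,0,0,0.0015,-0.001,0.045,0.6,0,0,0,0,0,0.04,0.6,0,0,0,0,0,0.02,0.6,0,0,0,0,0,0.007,0.6,0,0,0,0,0,0,0.6,0,0,0,0,0,0,0.6,0,0,0,0,0,0,0.6])

```text
clock: 15.45
eef_pos: [0.5808, 0.3114, 0.0937]
ee_rot: [0.492, 3.099, 0.004]
contact_force: [0.0, -0.6, -0.1]
finger_gap: 0.0511
finger_force: 0.0
```

>>> servo_tool(plan=[0,0,0,0,0,0,0.2,0,0,0,0,0,0,0.2,0,0,0,0,0,0,0.2,0,0,0,0,0,0,0.2], force=40)

```text
clock: 15.85
eef_pos: [0.5798, 0.3111, 0.0924]
ee_rot: [0.492, 3.1, 0.002]
contact_force: [-0.5, -0.7, 5.0]
finger_gap: 0.0295
finger_force: 40.3
```

>>> servo_tool(plan=[0,0,0,0,0,-0.03,0.2,0,0,0.14,0,0,-0.03,0.2,0,0,0.14,0,0,-0.03,0.2,0,0,0.14,0,0,-0.03,0.2,0,0,0.14,0,0,0,0.2,0,0,0.14,0,0,0,0.2,0,0,0.14,0,0,0,0.2,0,0,0.14,0,0,0,0.2])

```text
clock: 16.65
eef_pos: [0.5784, 0.3106, 0.2105]
ee_rot: [-1.901, -2.5, 0.001]
contact_force: [0.3, -0.8, -1.0]
finger_gap: 0.0291
finger_force: 40.0
```

>>> servo_tool(plan=[0,0,0.14,0,0,0,0.2,0,0,0.107,0,0,0,0.2,0,0,0,-0.0478,-0.0024,0,0.2,0,0,0,-0.0478,-0.0024,0,0.2,0,0,0,-0.0478,-0.0024,0,0.2,0,0,0,-0.0478,-0.0024,0,0.2,0,0,0,-0.0478,-0.0024,0,0.2,0,0,0,-0.0478,-0.0024,0,0.2])

```text
clock: 17.45
eef_pos: [0.572, 0.0218, 0.2106]
ee_rot: [-2.188, -2.253, 0.001]
contact_force: [0.7, 0.0, -1.5]
finger_gap: 0.0295
finger_force: 40.0
```

>>> servo_tool(plan=[0,0,0,-0.0478,-0.0024,0,0.2,0,0,0,-0.0478,-0.0024,0,0.2,0,0,0,-0.0478,-0.0024,0,0.2,0,0,0,0,0,0,0.2,0,0,0,0,0,0,0.2,0,0,0,0,0,0,0.2,0,0,0,0,0,0,0.2,0,0,0,0,0,0,0.2])

```text
clock: 18.25
eef_pos: [0.5697, -0.1186, 0.2108]
ee_rot: [-2.186, -2.255, -0.0]
contact_force: [-0.1, -0.3, -2.0]
finger_gap: 0.0294
finger_force: 40.0
```

```bash
python3 go.py 0.5706 -0.120 .108 1.6; python3 wl.py w2.png
```

```text
pos [ 0.5697 -0.1186  0.2108] cur yaw 1.78 tilt [-0.  0. -1.] tool shift [-0.0015  0.0009  0.1028] turn z 0.003 gap 0.0294 q [-0.31  0.43 -0.08  1.06  0.    1.23] t 18.25
shift in turned axes [-0.0015  0.0009  0.1028] F [-0.1 -0.3 -2. ]
rack 0.67 [278  91] atz [ 0.5685 -0.0355] depthpt [ 0.5684 -0.0363  0.0157]
end_wall 0.82 [279 229] atz [ 0.5726 -0.1386] depthpt [ 0.5703 -0.1031  0.1234]
flap_hinge 0.68 [238 129] atz [ 0.5405 -0.0634] depthpt [ 0.5412 -0.0629  0.0245]
flap_handle 0.7 [ 56 132] atz [ 0.4786 -0.0614] depthpt [ 0.4391 -0.0661  0.0671]
stop_face 0.17 [241 129] atz [ 0.5432 -0.0627] depthpt [ 0.5432 -0.0629  0.0239]
rail 2509 z 0.028093638998496928 dir 91.5271 at [621.0162 -13.8452] rect ((621.4837036132812, -14.808002471923828), (14.514967918395996, 69.52906036376953), 1.6921547651290894)
fence 1255 z 0.03007024150171894 dir 91.77117 at [590.3361 -14.7185] rect ((590.591552734375, -15.622062683105469), (7.192965507507324, 68.48873901367188), 1.6942272186279297)
handle 1226 z 0.13416702056587876 dir 2.005839 at [ 568.9157 -103.1877] rect ((566.1116943359375, -105.72411346435547), (47.324153900146484, 7.574103355407715), 7.093123435974121)
board 32109 z 0.015159582969650531 dir 55.902393 at [608.0178 -54.6962] rect ((584.1365966796875, -70.13227081298828), (348.1140441894531, 189.09317016601562), 7.333468437194824)
```

View pics/w2.png

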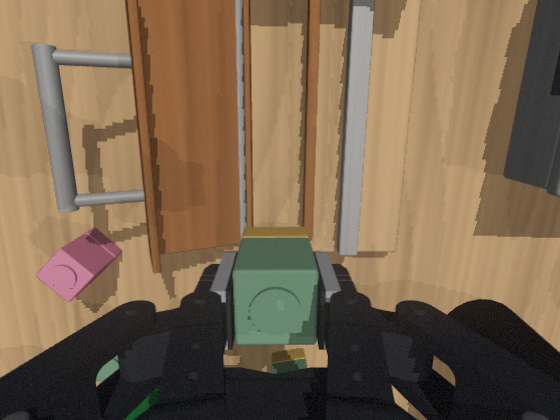

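>>> servo_tool(plan=[0,0,0.003,-0.0015,0.0011,0.04,0.2,0,0,0,0,0,0.03,0.2,0,0,0,0,0,0.015,0.2,0,0,0,0,0,0.008,0.2,0,0,0,0,0,0,0.2,0,0,0,0,0,0,0.2,0,0,0,0,0,0.005,0.2,0,0,0,0,0,0.004,0.2])

```text
clock: 19.4
eef_pos: [0.5717, -0.1217, 0.1097]
ee_rot: [2.191, 2.249, 0.002]
contact_force: [0.4, 0.0, -1.8]
finger_gap: 0.0295
finger_force: 40.0
```

>>> servo_tool(plan=[0,0,0,0,0,0,0.2,0,0,0,0,0,0,0.2,0,0,0,0,0,0,0.2,0,0,0,0,0,0,0.2])

```text
clock: 19.8
eef_pos: [0.571, -0.1215, 0.1091]
ee_rot: [2.192, 2.25, 0.0]
contact_force: [0.4, 0.1, -0.7]
finger_gap: 0.0295
finger_force: 40.0
```

>>> servo_tool(plan=[0,0,0,0,0,0.0015,0.2,0,0,0,0,0,0,0.2,0,0,0,0,0,0,0.55,0,0,0,0,0,0,0.55,0,0,0,0,0,0,0.55,0,0,0,0,0,-0.03,0.55,0,0,0,0,0,-0.04,0.55,0,0,0,0,0,-0.04,0.55])

```text
clock: 20.6
eef_pos: [0.5702, -0.1212, 0.2181]
ee_rot: [-2.191, -2.249, 0.001]
contact_force: [0.6, -1.0, 0.4]
finger_gap: 0.0469
finger_force: 0.0
```

```bash
python3 seals.py; python3 go.py 0.4465 -0.241 .092 -4
```

```text
scene 0.84 [223. 168. 232. 188.] hsv [66. 89. 92.] top 0.0511 [ 588.3 -272.9] [29.8 31. ] 12.2
scene 0.75 [257. 191. 273. 214.] hsv [ 65.  86. 157.] top 0.0661 [ 571.7 -120.7] [29.7 30.6] 3.0
scene 0.69 [415. 271. 436. 296.] hsv [ 65.   81.  166.5] top 0.0522 [424.2 267.6] [31.1 30.1] 44.5
scene 0.44 [272. 154. 284. 174.] hsv [ 65.  86. 141.] top 0.05 [ 486.  -174.6] [177.1  14.3] 49.9
knob 101 ((638.0565795898438, 57.00272750854492), (12.95880126953125, 42.165794372558594), 86.90071868896484)
side 0.9 [297. 252. 318. 275.] hsv [ 58.  40. 188.] top 0.0672 [ 570.1 -122.4] [31.1 28.5] 89.5
side 0.66 [262. 320. 284. 348.] hsv [ 57.  38. 194.] top 0.0522 [ 447.1 -241.1] [31.2 30.4] 85.8
knob 6 ((617.7159423828125, 60.091087341308594), (7.139763355255127, 2.460557460784912), 66.26405334472656)
pos [ 0.5718 -0.1217  0.2188] cur yaw 1.49 tilt [ 0.003 -0.001 -1.   ] tool shift [-0.1159 -0.1287  0.1265] turn z 0.096 gap 0.0468 q [-0.32  0.43 -0.06  1.07  0.    1.23] t 20.8
shift in turned axes [-0.1277 -0.117   0.1265] F [-0.5  0.3 -0.4]
```

>>> servo_tool(plan=[0,0,0.096,0,0,0,0.6,0,0,0,-0.032,-0.0293,0,0.6,0,0,0,-0.032,-0.0293,0,0.6,0,0,0,-0.032,-0.0293,0,0.6,0,0,0,-0.032,-0.0293,0,0.6,0,0,0,0,0,0.03,0.6,0,0,0,0,0,0,0.6,0,0,0,0,0,0,0.6])

```text
clock: 21.6
eef_pos: [0.4439, -0.2399, 0.186]
ee_rot: [-2.295, -2.139, 0.001]
contact_force: [-0.3, 0.3, -0.0]
finger_gap: 0.0511
finger_force: 0.0
```

>>> servo_tool(plan=[0,0,0,0,0,0,0.6,0,0,0,0,0,0,0.6])

```text
clock: 21.8
eef_pos: [0.446, -0.2406, 0.1881]
ee_rot: [2.295, 2.143, 0.001]
contact_force: [0.3, 0.2, 0.1]
finger_gap: 0.0512
finger_force: 0.0
```

```bash
python3 go.py 0.447 -0.2412 .092 -4
```

```text
pos [ 0.446  -0.2406  0.1881] cur yaw -3.92 tilt [ 0.001 -0.001 -1.   ] tool shift [-0.0005  0.001   0.0961] turn z 0.001 gap 0.0512 q [-0.62  0.31 -0.33  0.93  0.    1.02] t 21.8
shift in turned axes [-0.0005  0.001   0.0961] F [0.3 0.2 0.1]
```

>>> servo_tool(plan=[0,0,0,-0.0005,0.001,0.04,0.6,0,0,0,0,0,0.03,0.6,0,0,0,0,0,0.018,0.6,0,0,0,0,0,0.008,0.6,0,0,0,0,0,0,0.6,0,0,0,0,0,0,0.6])

```text
clock: 22.4
eef_pos: [0.4469, -0.2418, 0.0924]
ee_rot: [2.296, 2.142, 0.001]
contact_force: [0.3, -0.3, 0.5]
finger_gap: 0.051
finger_force: 0.0
```

>>> servo_tool(plan=[0,0,0,0,0,0,0.2,0,0,0,0,0,0,0.2,0,0,0,0,0,0,0.2,0,0,0,0,0,0,0.2], force=40)

```text
clock: 22.8
eef_pos: [0.447, -0.2422, 0.0928]
ee_rot: [2.296, 2.14, 0.001]
contact_force: [-0.6, -0.1, 6.9]
finger_gap: 0.0295
finger_force: 40.4
```

>>> servo_tool(plan=[0,0,0,0,0,-0.03,0.2,0,0,0,0,0,-0.04,0.2,0,0,0,0,0,-0.05,0.2,0,0,-0.096,0,0,0,0.2,0,0,0,0,0,0,0.2,0,0,0,0,0,0,0.2])

```text
clock: 23.4
eef_pos: [0.4453, -0.2411, 0.2107]
ee_rot: [-2.193, -2.247, 0.0]
contact_force: [0.2, 0.1, -1.2]
finger_gap: 0.0297
finger_force: 39.9
```

```bash
python3 go.py 0.5700 -0.088 .108 1.6
```

```text
pos [ 0.4453 -0.2411  0.2107] cur yaw 1.38 tilt [-0.001  0.001 -1.   ] tool shift [0.1499 0.1285 0.1027] turn z -0.004 gap 0.0297 q [-0.62  0.29 -0.29  0.99  0.    0.93] t 23.4
shift in turned axes [0.1494 0.129  0.1027] F [ 0.2  0.1 -1.2]
```

>>> servo_tool(plan=[0,0,-0.004,0.0299,0.0258,0,0.2,0,0,0,0.0299,0.0258,0,0.2,0,0,0,0.0299,0.0258,0,0.2,0,0,0,0.0299,0.0258,0,0.2,0,0,0,0.0299,0.0258,0,0.2,0,0,0,0,0,0.03,0.2,0,0,0,0,0,0.02,0.2,0,0,0,0,0,0,0.2])

```text
clock: 24.2
eef_pos: [0.567, -0.0869, 0.1564]
ee_rot: [-2.182, -2.248, 0.008]
contact_force: [-0.4, -0.5, -2.2]
finger_gap: 0.0293
finger_force: 40.0
```

>>> servo_tool(plan=[0,0,0,0,0,0,0.2,0,0,0,0,0,0,0.2,0,0,0,0,0,0,0.2])

```text
clock: 24.5
eef_pos: [0.5712, -0.0888, 0.1626]
ee_rot: [2.188, 2.252, 0.002]
contact_force: [-0.2, -0.1, -1.5]
finger_gap: 0.0295
finger_force: 40.0
```

```bash
python3 go.py 0.5700 -0.088 .108 1.6
```

```text
pos [ 0.5712 -0.0888  0.1626] cur yaw 1.67 tilt [ 0.002 -0.    -1.   ] tool shift [ 0.0009 -0.0013  0.0546] turn z 0.001 gap 0.0295 q [-0.26  0.46 -0.17  0.94  0.    1.28] t 24.5
shift in turned axes [ 0.0009 -0.0013  0.0546] F [-0.2 -0.1 -1.5]
```

>>> servo_tool(plan=[0,0,0,0.0004,-0.0006,0.025,0.2,0,0,0,0,0,0.015,0.2,0,0,0,0,0,0.007,0.2,0,0,0,0,0,0.004,0.2,0,0,0,0,0,0.003,0.2,0,0,0,0,0,0,0.2,0,0,0,0,0,0,0.2])

```text
clock: 25.2
eef_pos: [0.5704, -0.0881, 0.1081]
ee_rot: [2.187, 2.254, 0.001]
contact_force: [-0.0, 0.5, -1.6]
finger_gap: 0.0295
finger_force: 40.2
```

>>> servo_tool(plan=[0,0,0,0,0,0,0.2,0,0,0,0,0,0,0.55,0,0,0,0,0,0,0.55,0,0,0,0,0,0,0.55,0,0,0,0,0,-0.03,0.55,0,0,0,0,0,-0.04,0.55,0,0,0,0,0,-0.04,0.55,0,0,0,0,0,0,0.55])

```text
clock: 26.0
eef_pos: [0.5733, -0.0888, 0.2237]
ee_rot: [2.181, 2.247, 0.009]
contact_force: [0.8, 0.3, -0.8]
finger_gap: 0.0473
finger_force: 0.0
```

```bash
python3 seals.py; python3 go.py 0.5877 -0.273 .092 12
```

```text
scene 0.79 [415. 270. 431. 296.] hsv [ 65.  81. 166.] top 0.0518 [423.8 267.2] [31.6 29.7] 43.9
scene 0.72 [220. 166. 234. 188.] hsv [ 66.   87.  150.5] top 0.0509 [ 588.4 -272.1] [30.3 33. ] 11.6
scene 0.71 [256. 192. 276. 213.] hsv [ 66.  86. 158.] top 0.0667 [ 571.3 -121.1] [31.3 30.2] 4.0
scene 0.71 [265. 202. 284. 222.] hsv [ 66.  87. 156.] top 0.066 [570.2 -85.2] [31.1 29.8] 2.9
knob 102 ((637.9780883789062, 56.74114227294922), (12.658610343933105, 43.09553146362305), 83.1810531616211)
side 0.86 [300. 251. 321. 275.] hsv [ 58.  40. 186.] top 0.0673 [ 570.5 -122. ] [29.8 32.2] 1.6
side 0.84 [335. 310. 361. 334.] hsv [ 58.   43.  183.5] top 0.0521 [ 587.  -273.6] [30.3 31.1] 12.8
side 0.57 [195. 170. 208. 192.] hsv [ 54.   43.  179.5] top 0.0525 [424.5 265.3] [27.9 28. ] 47.0
side 0.55 [293. 241. 308. 266.] hsv [ 59.  40. 188.] top 0.0675 [569.5 -89.9] [28.8 35.7] 4.3
knob 51 ((644.1119384765625, 54.31801223754883), (14.704361915588379, 28.396787643432617), 74.65129852294922)
pos [ 0.5692 -0.0877  0.2163] cur yaw 1.72 tilt [-0.002  0.001 -1.   ] tool shift [-0.1858  0.0131  0.1242] turn z -0.179 gap 0.0473 q [-0.26  0.42 -0.09  1.07  0.    1.28] t 26.2
shift in turned axes [-0.1852 -0.0203  0.1242] F [ 0.3 -0.6  0.1]
```

>>> servo_tool(plan=[0,0,-0.09,0,0,0,0.6,0,0,-0.089,0,0,0,0.6,0,0,0,-0.0462,-0.005,0,0.6,0,0,0,-0.0462,-0.005,0,0.6,0,0,0,-0.0462,-0.005,0,0.6,0,0,0,-0.0462,-0.005,0,0.6,0,0,0,0,0,0.03,0.6,0,0,0,0,0,0,0.6])

```text
clock: 27.0
eef_pos: [0.5856, -0.2727, 0.1814]
ee_rot: [-1.974, -2.431, 0.002]
contact_force: [-0.7, 2.0, -0.7]
finger_gap: 0.051
finger_force: 0.0
```

>>> servo_tool(plan=[0,0,0,0,0,0,0.6,0,0,0,0,0,0,0.6,0,0,0,0,0,0,0.6,0,0,0,0,0,0,0.6])

```text
clock: 27.4
eef_pos: [0.5893, -0.2722, 0.1885]
ee_rot: [1.975, 2.441, 0.001]
contact_force: [0.3, 0.4, 0.3]
finger_gap: 0.0517
finger_force: 0.0
```

```bash
python3 go.py 0.5878 -0.2728 .092 12
```

```text
pos [ 0.5893 -0.2722  0.1885] cur yaw 12.04 tilt [ 0.001 -0.001 -1.   ] tool shift [-0.0002 -0.0017  0.0965] turn z 0.001 gap 0.0517 q [-0.53  0.58  0.1   1.09  0.    0.83] t 27.4
shift in turned axes [-0.0002 -0.0017  0.0965] F [0.3 0.4 0.3]
```

>>> servo_tool(plan=[0,0,0,-0.0002,-0.001,0.04,0.6,0,0,0,0,0,0.03,0.6,0,0,0,0,0,0.018,0.6,0,0,0,0,0,0.008,0.6,0,0,0,0,0,0,0.6,0,0,0,0,0,0,0.6])

```text
clock: 28.0
eef_pos: [0.5886, -0.2735, 0.0927]
ee_rot: [1.976, 2.44, 0.001]
contact_force: [0.0, 0.1, 0.8]
finger_gap: 0.0512
finger_force: 0.0
```

>>> servo_tool(plan=[0,0,0,0,0,0,0.2,0,0,0,0,0,0,0.2,0,0,0,0,0,0,0.2,0,0,0,0,0,0,0.2], force=40)

```text
clock: 28.4
eef_pos: [0.5888, -0.2739, 0.0932]
ee_rot: [1.976, 2.439, 0.001]
contact_force: [-0.3, -0.6, 6.5]
finger_gap: 0.0297
finger_force: 40.8
```

>>> servo_tool(plan=[0,0,0,0,0,-0.03,0.2,0,0,0,0,0,-0.04,0.2,0,0,0.09,0,0,-0.05,0.2,0,0,0.089,0,0,0,0.2,0,0,0,0,0,0,0.2,0,0,0,0,0,0,0.2,0,0,0,0,0,0,0.2])

```text
clock: 29.1
eef_pos: [0.5867, -0.2727, 0.2094]
ee_rot: [-2.184, -2.253, 0.001]
contact_force: [-0.4, -0.4, -1.1]
finger_gap: 0.0294
finger_force: 40.2
```

```bash
python3 go.py 0.5691 -0.055 .108 1.6
```

```text
pos [ 0.5867 -0.2727  0.2094] cur yaw 1.79 tilt [-0.003  0.002 -1.   ] tool shift [ 0.2179 -0.0105  0.1019] turn z 0.003 gap 0.0294 q [-0.53  0.56  0.13  1.14  0.    1.01] t 29.1
shift in turned axes [ 0.2179 -0.0112  0.1019] F [-0.4 -0.4 -1.1]
```

>>> servo_tool(plan=[0,0,0.003,0.0438,-0.0022,0,0.2,0,0,0,0.0438,-0.0022,0,0.2,0,0,0,0.0438,-0.0022,0,0.2,0,0,0,0.0438,-0.0022,0,0.2,0,0,0,0.0438,-0.0022,0,0.2,0,0,0,0,0,0,0.2,0,0,0,0,0,0.025,0.2,0,0,0,0,0,0,0.2])

```text
clock: 29.9
eef_pos: [0.5681, -0.054, 0.1827]
ee_rot: [-2.186, -2.248, 0.006]
contact_force: [-2.0, -0.4, -2.2]
finger_gap: 0.0295
finger_force: 40.0
```

>>> servo_tool(plan=[0,0,0,0,0,0,0.2,0,0,0,0,0,0,0.2,0,0,0,0,0,0,0.2,0,0,0,0,0,0,0.2])

```text
clock: 30.3
eef_pos: [0.5712, -0.0551, 0.1871]
ee_rot: [2.191, 2.25, 0.001]
contact_force: [-0.5, -0.4, -0.9]
finger_gap: 0.0298
finger_force: 40.0
```

```bash
python3 go.py 0.5691 -0.054 .108 1.6
```

```text
pos [ 0.5712 -0.0551  0.1871] cur yaw 1.52 tilt [ 0.001 -0.    -1.   ] tool shift [ 0.0011 -0.0021  0.0791] turn z -0.001 gap 0.0298 q [-0.21  0.43 -0.14  0.99  0.    1.34] t 30.3
shift in turned axes [ 0.0011 -0.0021  0.0791] F [-0.5 -0.4 -0.9]
```

>>> servo_tool(plan=[0,0,0,0.0008,-0.0015,0.035,0.2,0,0,0,0,0,0.025,0.2,0,0,0,0,0,0.01,0.2,0,0,0,0,0,0.005,0.2,0,0,0,0,0,0.003,0.2,0,0,0,0,0,0,0.2,0,0,0,0,0,0,0.2])

```text
clock: 31.0
eef_pos: [0.5701, -0.054, 0.1095]
ee_rot: [2.19, 2.25, 0.002]
contact_force: [0.2, 0.2, -0.7]
finger_gap: 0.0294
finger_force: 40.1
```

>>> servo_tool(plan=[0,0,0,0,0,0,0.2,0,0,0,0,0,0,0.55,0,0,0,0,0,0,0.55,0,0,0,0,0,0,0.55,0,0,0,0,0,-0.03,0.55,0,0,0,0,0,-0.04,0.55,0,0,0,0,0,-0.04,0.55,0,0,0,0,0,0,0.55])

```text
clock: 31.8
eef_pos: [0.5726, -0.0545, 0.2247]
ee_rot: [2.185, 2.245, 0.01]
contact_force: [0.8, 0.4, -0.3]
finger_gap: 0.0467
finger_force: 0.0
```

```bash
python3 seals.py; python3 go.py 0.424 0.2668 .092 44;
```

```text
scene 0.86 [414. 272. 432. 297.] hsv [ 65.  81. 167.] top 0.052 [424.2 267.2] [31.8 29.4] 44.7
scene 0.78 [253. 194. 274. 213.] hsv [ 66.  86. 151.] top 0.0665 [580.  -89.9] [97. 35.] 74.6
scene 0.53 [275. 210. 287. 233.] hsv [ 66.  87. 158.] top 0.0668 [570.9 -52.4] [28.6 29.5] 1.4
scene 0.49 [266. 198. 281. 223.] hsv [ 66.   87.  156.5] top 0.0661 [570.6 -82.7] [29.7 33.9] 2.4
knob 101 ((637.6055297851562, 56.454532623291016), (12.894887924194336, 42.99497604370117), 81.45668029785156)
side 0.76 [300. 254. 317. 272.] hsv [ 59.  42. 176.] top 0.0674 [ 570.2 -123.4] [29.2 29.6] 1.7
side 0.63 [194. 170. 208. 195.] hsv [ 53.  44. 183.] top 0.0519 [423.1 266.4] [31.1 31.2] 49.1
side 0.53 [294. 240. 309. 268.] hsv [ 59.  40. 184.] top 0.0678 [569.8 -88.6] [31.1 32.7] 7.8
side 0.53 [287. 232. 305. 255.] hsv [ 58.  40. 184.] top 0.0674 [569.6 -56.8] [38.9 29.6] 89.4
knob 47 ((627.9590454101562, 56.092864990234375), (11.957550048828125, 26.19647979736328), 87.97248840332031)
pos [ 0.5685 -0.0537  0.2173] cur yaw 1.55 tilt [-0.002  0.    -1.   ] tool shift [ 0.3242 -0.1356  0.1257] turn z -0.741 gap 0.0472 q [-0.21  0.41 -0.1   1.06  0.    1.34] t 32.0
shift in turned axes [0.3307 0.1188 0.1257] F [-0.1  0.4 -0.4]
```

>>> servo_tool(plan=[0,0,-0.149,0,0,0,0.6,0,0,-0.149,0,0,0,0.6,0,0,-0.149,0,0,0,0.6,0,0,-0.149,0,0,0,0.6,0,0,-0.149,0,0,0,0.6])

```text
clock: 32.5
eef_pos: [0.568, -0.0536, 0.2163]
ee_rot: [-1.211, -2.894, 0.001]
contact_force: [0.6, -0.2, 0.0]
finger_gap: 0.0511
finger_force: 0.0
```

>>> servo_tool(plan=[0,0,0,0.0413,0.0149,0,0.6,0,0,0,0.0413,0.0149,0,0.6,0,0,0,0.0413,0.0149,0,0.6,0,0,0,0.0413,0.0149,0,0.6,0,0,0,0.0413,0.0149,0,0.6,0,0,0,0.0413,0.0149,0,0.6,0,0,0,0.0413,0.0149,0,0.6,0,0,0,0.0413,0.0149,0,0.6])

```text
clock: 33.3
eef_pos: [0.4221, 0.267, 0.2167]
ee_rot: [-1.221, -2.892, 0.004]
contact_force: [1.0, -0.3, -0.2]
finger_gap: 0.0515
finger_force: 0.0
```

>>> servo_tool(plan=[0,0,0,0,0,0.03,0.6,0,0,0,0,0,0,0.6,0,0,0,0,0,0,0.6,0,0,0,0,0,0,0.6,0,0,0,0,0,0,0.6])

```text
clock: 33.8
eef_pos: [0.4251, 0.2655, 0.1892]
ee_rot: [1.224, 2.892, 0.002]
contact_force: [0.4, -0.4, -0.1]
finger_gap: 0.0509
finger_force: 0.0
```

```bash
python3 go.py 0.424 0.2668 .092 44.5; python3 - <<'E'
from h import *
p,d=snap('scene');P=cloud('scene',d)
k=(P[...,2]>.046)&(P[...,2]<.056)&(abs(P[...,0]-.424)<.05)&(abs(P[...,1]-.267)<.05)
print(k.sum(),cv2.minAreaRect((P[k][:,:2]*1e3).astype(np.float32)))
E
```

```text
pos [0.4251 0.2655 0.1892] cur yaw 44.13 tilt [ 0.001  0.001 -1.   ] tool shift [0.0018 0.     0.0972] turn z -0.006 gap 0.0509 q [ 0.43  0.3  -0.34  0.93  0.    1.23] t 33.8
shift in turned axes [0.0018 0.     0.0972] F [ 0.4 -0.4 -0.1]
174 ((423.6182556152344, 267.0151672363281), (31.57495880126953, 30.283578872680664), 44.067405700683594)
```

>>> servo_tool(plan=[0,0,0,0.0012,0,0.04,0.6,0,0,0,0,0,0.03,0.6,0,0,0,0,0,0.018,0.6,0,0,0,0,0,0.008,0.6,0,0,0,0,0,0,0.6,0,0,0,0,0,0,0.6])

```text
clock: 34.45
eef_pos: [0.4242, 0.2671, 0.0934]
ee_rot: [1.222, 2.893, 0.002]
contact_force: [-0.1, -0.2, 1.0]
finger_gap: 0.0513
finger_force: 0.0
```

>>> servo_tool(plan=[0,0,0,0,0,0,0.2,0,0,0,0,0,0,0.2,0,0,0,0,0,0,0.2,0,0,0,0,0,0,0.2], force=40)

```text
clock: 34.85
eef_pos: [0.4244, 0.2674, 0.0938]
ee_rot: [1.221, 2.892, 0.003]
contact_force: [-0.9, -0.4, 6.2]
finger_gap: 0.0294
finger_force: 40.5
```

>>> servo_tool(plan=[0,0,0,0,0,-0.03,0.2,0,0,0,0,0,-0.04,0.2,0,0,0.148,0,0,-0.05,0.2,0,0,0.148,0,0,0,0.2,0,0,0.148,0,0,0,0.2,0,0,0.148,0,0,0,0.2,0,0,0.148,0,0,0,0.2,0,0,0,0,0,0,0.2])

```text
clock: 35.65
eef_pos: [0.4231, 0.2668, 0.2125]
ee_rot: [-2.185, -2.257, -0.0]
contact_force: [-0.8, 0.4, -0.3]
finger_gap: 0.0295
finger_force: 40.0
```

```bash
python3 go.py 0.5682 -0.020 .108 1.6
```

```text
pos [0.4231 0.2668 0.2125] cur yaw 1.85 tilt [-0.  0. -1.] tool shift [-0.2914  0.1358  0.1045] turn z 0.004 gap 0.0295 q [ 0.44  0.28 -0.31  0.99  0.    1.97] t 35.65
shift in turned axes [-0.2908  0.137   0.1045] F [-0.8  0.4 -0.3]
```

>>> servo_tool(plan=[0,0,0.004,-0.0416,0.0196,0,0.2,0,0,0,-0.0416,0.0196,0,0.2,0,0,0,-0.0416,0.0196,0,0.2,0,0,0,-0.0416,0.0196,0,0.2,0,0,0,-0.0416,0.0196,0,0.2,0,0,0,-0.0416,0.0196,0,0.2,0,0,0,-0.0416,0.0196,0,0.2,0,0,0,0,0,0,0.2])

```text
clock: 36.45
eef_pos: [0.5714, -0.0253, 0.2124]
ee_rot: [2.191, 2.246, 0.001]
contact_force: [-0.9, 0.9, -0.9]
finger_gap: 0.0298
finger_force: 40.1
```

>>> servo_tool(plan=[0,0,0,0,0,0.025,0.2,0,0,0,0,0,0,0.2,0,0,0,0,0,0,0.2,0,0,0,0,0,0,0.2,0,0,0,0,0,0,0.2])

```text
clock: 36.95
eef_pos: [0.5692, -0.0198, 0.1885]
ee_rot: [2.188, 2.253, 0.002]
contact_force: [1.0, -0.7, -1.2]
finger_gap: 0.0291
finger_force: 40.0
```

```bash
python3 go.py 0.5682 -0.020 .1085 1.6
```

```text
pos [ 0.5692 -0.0198  0.1885] cur yaw 1.68 tilt [ 0.002 -0.    -1.   ] tool shift [-0.0001 -0.0011  0.08  ] turn z 0.001 gap 0.0291 q [-0.15  0.42 -0.16  0.99  0.    1.4 ] t 36.95
shift in turned axes [-0.0001 -0.0011  0.08  ] F [ 1.  -0.7 -1.2]
```

>>> servo_tool(plan=[0,0,0,0,-0.0006,0.035,0.2,0,0,0,0,0,0.025,0.2,0,0,0,0,0,0.01,0.2,0,0,0,0,0,0.006,0.2,0,0,0,0,0,0.003,0.2,0,0,0,0,0,0,0.2,0,0,0,0,0,0,0.2])

```text
clock: 37.65
eef_pos: [0.5691, -0.0204, 0.1095]
ee_rot: [2.189, 2.251, 0.002]
contact_force: [0.1, -0.7, -1.2]
finger_gap: 0.0294
finger_force: 40.2
```

>>> servo_tool(plan=[0,0,0,0,0,0,0.2,0,0,0,0,0,0,0.55,0,0,0,0,0,0,0.55,0,0,0,0,0,0,0.55,0,0,0,0,0,-0.03,0.55,0,0,0,0,0,-0.04,0.55,0,0,0,0,0,-0.04,0.55,0,0,0,0,0,0,0.55])

```text
clock: 38.45
eef_pos: [0.5716, -0.0208, 0.2247]
ee_rot: [2.184, 2.246, 0.01]
contact_force: [0.7, 0.1, 0.7]
finger_gap: 0.0469
finger_force: 0.0
```

```bash
python3 seals.py; python3 go.py 0.6365 0.0563 .1245 81.6; python3 - <<'E'
import cv2
import glob
f=sorted(glob.glob('pics/s_scene_*'),key=lambda s:int(s[:-4].split('_')[-1]))[-1]
cv2.imwrite('pics/c1.png',cv2.resize(cv2.imread(f)[130:330,180:400],None,fx=2.7,fy=2.7,interpolation=3))
E
```

```text
scene 0.73 [281. 217. 296. 240.] hsv [ 66.  86. 156.] top 0.0657 [570.3 -19.3] [29.4 29.5] 1.2
scene 0.73 [267. 200. 280. 221.] hsv [ 66.  87. 153.] top 0.0667 [571.3 -85.8] [29.1 29.2] 0.8
scene 0.66 [255. 192. 274. 215.] hsv [66. 87. 93.] top 0.067 [ 571.5 -117.7] [30.  36.5] 1.1
knob 103 ((637.9381713867188, 56.76386260986328), (13.184261322021484, 43.501033782958984), 83.16150665283203)
side 0.78 [284. 230. 306. 256.] hsv [ 59.  41. 182.] top 0.0673 [569.8 -54.6] [30.3 40.2] 2.1
side 0.7 [298. 252. 321. 274.] hsv [ 53.  51. 121.] top 0.0671 [ 570.2 -122.8] [27.8 28.8] 1.7
side 0.54 [280. 218. 298. 243.] hsv [ 58.  40. 181.] top 0.0676 [569.2 -21.1] [30.  30.1] 3.0
knob 67 ((636.771240234375, 55.03872299194336), (13.379074096679688, 43.248287200927734), 83.06058502197266)
pos [ 0.5674 -0.0202  0.2173] cur yaw 1.6 tilt [-0.002  0.    -1.   ] tool shift [0.0745 0.0713 0.0927] turn z -1.396 gap 0.0469 q [-0.15  0.4  -0.11  1.06  0.    1.4 ] t 38.65
shift in turned axes [-0.0573  0.0858  0.0927] F [-0.5 -0.3 -0.3]
```

View pics/c1.png

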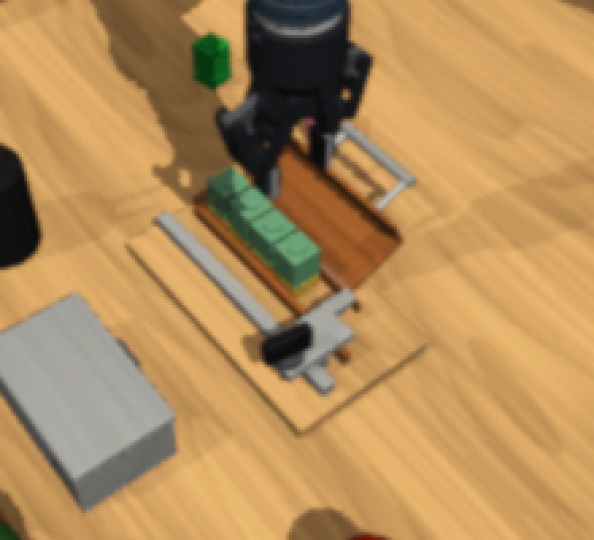

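>>> servo_tool(plan=[0,0,-0.14,0,0,0,0.5,0,0,-0.14,0,0,0,0.5,0,0,-0.14,0,0,0,0.5,0,0,-0.14,0,0,0,0.5,0,0,-0.14,0,0,0,0.5,0,0,-0.14,0,0,0,0.5,0,0,-0.14,0,0,0,0.5,0,0,-0.14,0,0,0,0.5])

```text
clock: 39.45
eef_pos: [0.5669, -0.0201, 0.2163]
ee_rot: [-0.65, -3.07, 0.0]
contact_force: [0.8, -0.7, 0.7]
finger_gap: 0.0427
finger_force: 0.0
```

>>> servo_tool(plan=[0,0,-0.138,0,0,0,0.5,0,0,-0.138,0,0,0,0.5,0,0,0,-0.0286,0.0429,0,0.5,0,0,0,-0.0286,0.0429,0,0.5,0,0,0,0,0,0.03,0.5,0,0,0,0,0,0,0.5,0,0,0,0,0,0,0.5,0,0,0,0,0,0,0.5])

```text
clock: 40.25
eef_pos: [0.6344, 0.0532, 0.1885]
ee_rot: [-0.232, -3.132, 0.0]
contact_force: [0.6, -0.3, 0.5]
finger_gap: 0.0427
finger_force: 0.0
```

```bash
python3 go.py 0.6365 0.0563 .1245 81.6
```

```text
pos [0.6344 0.0532 0.1885] cur yaw 81.53 tilt [-0.001 -0.    -1.   ] tool shift [-0.0018  0.0034  0.064 ] turn z -0.001 gap 0.0427 q [-0.02  0.55  0.06  1.08 -0.    0.13] t 40.25
shift in turned axes [-0.0018  0.0034  0.064 ] F [ 0.6 -0.3  0.5]
```

>>> servo_tool(plan=[0,0,0,-0.0018,0.0034,0.03,0.5,0,0,0,0,0,0.02,0.5,0,0,0,0,0,0.01,0.5,0,0,0,0,0,0.004,0.5,0,0,0,0,0,0,0.5,0,0,0,0,0,0,0.5])

```text
clock: 40.85
eef_pos: [0.6382, 0.0568, 0.1258]
ee_rot: [0.231, 3.131, 0.0]
contact_force: [-0.5, -0.1, 0.5]
finger_gap: 0.0428
finger_force: 0.0
```

>>> servo_tool(plan=[0,0,0,0,0,0,0,0,0,0,0,0,0,0,0,0,0,0,0,0,0,0,0,0,0,0,0,0,0,0,0,0,0,0,0], force=80)

```text
clock: 41.35
eef_pos: [0.638, 0.0562, 0.1255]
ee_rot: [0.231, 3.131, -0.003]
contact_force: [-0.7, -4.3, 5.3]
finger_gap: 0.0104
finger_force: 78.6
```

>>> servo_tool(plan=[0,0,0,-0.0017,-0.0099,0,0,0,0,0,-0.0017,-0.0099,0,0,0,0,0,-0.0017,-0.0099,0,0,0,0,0,-0.0012,-0.007,0,0,0,0,0,0,0,0,0,0,0,0,0,0,0,0])

```text
clock: 41.95
eef_pos: [0.6389, 0.0196, 0.1255]
ee_rot: [0.23, 3.131, 0.001]
contact_force: [-1.8, -1.4, 6.3]
finger_gap: 0.0103
finger_force: 78.6
```

```bash
python3 go.py 0.6378 0.0113 .1245 81.6
```

```text
pos [0.6389 0.0196 0.1255] cur yaw 81.59 tilt [ 0.002  0.    -1.   ] tool shift [-0.0001 -0.0084  0.001 ] turn z -0.0 gap 0.0103 q [-0.07  0.6  -0.03  0.94  0.    0.08] t 41.95
shift in turned axes [-0.0001 -0.0084  0.001 ] F [-1.8 -1.4  6.3]
```

>>> servo_tool(plan=[0,0,0,-0.0004,-0.0025,0,0,0,0,0,-0.0004,-0.0025,0,0,0,0,0,-0.0003,-0.002,0,0,0,0,0,0,0,0,0])

```text
clock: 42.35
eef_pos: [0.6391, 0.0141, 0.1256]
ee_rot: [0.229, 3.131, 0.006]
contact_force: [-0.4, 2.9, 5.1]
finger_gap: 0.01
finger_force: 78.7
```

>>> servo_tool(plan=[0,0,0,-0.0003,-0.0015,0,0,0,0,0,0,0,0,0])

```text
clock: 42.55
eef_pos: [0.6391, 0.0128, 0.1255]
ee_rot: [0.228, 3.132, 0.006]
contact_force: [-1.3, 4.1, 6.1]
finger_gap: 0.0103
finger_force: 78.7
```

>>> servo_tool(plan=[0,0,0,-0.0003,-0.0015,0,0,0,0,0,0,0,0,0])

```text
clock: 42.75
eef_pos: [0.6391, 0.0115, 0.1256]
ee_rot: [0.228, 3.132, 0.007]
contact_force: [-1.4, 4.8, 6.2]
finger_gap: 0.0103
finger_force: 78.7
```

>>> servo_tool(plan=[0,0,0,-0.0003,-0.0015,0,0,0,0,0,0,0,0,0])

```text
clock: 42.95
eef_pos: [0.6392, 0.0104, 0.1255]
ee_rot: [0.228, 3.132, 0.009]
contact_force: [-1.3, 6.4, 5.8]
finger_gap: 0.0106
finger_force: 78.8
```

>>> servo_tool(plan=[0,0,0,-0.0003,-0.0015,0,0,0,0,0,0,0,0,0])

```text
clock: 43.15
eef_pos: [0.6392, 0.0101, 0.1255]
ee_rot: [0.227, 3.132, 0.013]
contact_force: [-2.3, 9.5, 5.1]
finger_gap: 0.0101
finger_force: 78.9
```

>>> servo_tool(plan=[0,0,0,-0.0003,-0.0015,0,0,0,0,0,0,0,0,0])

```text
clock: 43.35
eef_pos: [0.6392, 0.0098, 0.1256]
ee_rot: [0.226, 3.132, 0.018]
contact_force: [-1.0, 13.5, 7.2]
finger_gap: 0.0108
finger_force: 79.0
```

```bash
python3 seals.py
```

```text
knob 56 ((649.4088745117188, 15.827131271362305), (18.180492401123047, 33.83745193481445), 18.61618995666504)
side 0.86 [302. 252. 321. 275.] hsv [ 57.  46. 146.] top 0.0674 [ 570.6 -124.2] [31.8 29.2] 89.3
side 0.75 [287. 234. 308. 258.] hsv [ 59.  40. 183.] top 0.0675 [569.5 -65.1] [29.6 33.3] 0.9
side 0.71 [293. 242. 309. 266.] hsv [ 59.  41. 177.] top 0.0675 [569.6 -94.3] [29.  27.5] 1.2
side 0.47 [284. 224. 299. 250.] hsv [ 58.  40. 182.] top 0.0677 [569.2 -34.5] [30.5 33.3] 2.9
knob 69 ((631.511474609375, 4.561075210571289), (18.74285316467285, 35.46233367919922), 37.724365234375)
```

>>> servo_tool(plan=[0,0,0.141,0,0,0,0,0,0,0.141,0,0,0,0,0,0,0.141,0,0,0,0,0,0,0.141,0,0,0,0,0,0,0.141,0,0,0,0,0,0,0.141,0,0,0,0,0,0,0.141,0,0,0,0,0,0,0.141,0,0,0,0])

```text
clock: 44.35
eef_pos: [0.6388, 0.0093, 0.1255]
ee_rot: [-1.87, -2.519, -0.013]
contact_force: [-3.2, 11.3, 8.6]
finger_gap: 0.0106
finger_force: 79.2
```

>>> servo_tool(plan=[0,0,0.141,0,0,0,0,0,0,0.141,0,0,0,0,0,0,0,0,0,0,0,0,0,0,0,0,0,0,0,0,0,0,0,0,0])

```text
clock: 44.85
eef_pos: [0.6386, 0.0093, 0.1255]
ee_rot: [-2.198, -2.236, -0.011]
contact_force: [-2.4, 11.1, 7.9]
finger_gap: 0.0106
finger_force: 79.2
```

```bash
python3 go.py 0.64 0.0098 .1245 1.6; python3 -c "
from h import *;print(get_obs()['moment'])"
```

```text
pos [0.6386 0.0093 0.1255] cur yaw 1.0 tilt [ 0.001  0.009 -1.   ] tool shift [0.0004 0.0014 0.001 ] turn z -0.011 gap 0.0106 q [-0.09  0.6  -0.03  0.94  0.01  1.47] t 44.85
shift in turned axes [0.0004 0.0014 0.001 ] F [-2.4 11.1  7.9]
[2.05353652 0.5255178  0.18209217]
```

>>> servo_tool(plan=[0,0,0,0,0,0,0.5,0,0,0,0,0,0,0.5,0,0,0,0,0,0,0.5,0,0,0,0,0,-0.03,0.5,0,0,0,0,0,-0.04,0.5,0,0,0,0,0,-0.045,0.5,0,0,0,0,0,0,0.5,0,0,0,0,0,0,0.5])

```text
clock: 45.65
eef_pos: [0.6399, 0.0046, 0.241]
ee_rot: [2.204, 2.234, 0.004]
contact_force: [0.2, -0.3, -0.6]
finger_gap: 0.0428
finger_force: 0.0
```

```bash
python3 seals.py; python3 go.py 0.4365 -0.067 .1138 1.6; python3 wl.py w3.png | grep -v atz
```

```text
scene 0.48 [278. 213. 297. 236.] hsv [ 66.  86. 159.] top 0.0662 [570.1 -32.2] [29.9 31. ] 87.6
scene 0.47 [269. 209. 282. 229.] hsv [ 66.  87. 157.] top 0.0668 [576. -64.] [27.5 33.1] 3.4
knob 95 ((639.0197143554688, 11.963473320007324), (12.406698226928711, 43.75957107543945), 2.196699380874634)
side 0.91 [301. 251. 320. 272.] hsv [ 53.  51. 121.] top 0.0673 [ 570.6 -124.1] [30.5 30.5] 2.1
side 0.78 [285. 224. 297. 251.] hsv [ 58.  39. 186.] top 0.0677 [568.4 -34.8] [28.7 27.7] 2.1
side 0.78 [288. 236. 310. 257.] hsv [ 58.  40. 182.] top 0.0675 [571.8 -63.6] [35.7 31.1] 5.2
side 0.68 [294. 242. 310. 268.] hsv [ 58.  42. 169.] top 0.0673 [570.1 -93.4] [30.7 30.7] 2.8
knob 77 ((638.3560791015625, 9.192079544067383), (13.51835823059082, 43.0197868347168), 6.401630878448486)
pos [0.6378 0.005  0.2374] cur yaw 0.79 tilt [-0.004  0.    -1.   ] tool shift [-0.0693 -0.2018  0.1243] turn z -0.014 gap 0.0428 q [-0.09  0.53  0.15  1.19  0.    1.47] t 45.85
shift in turned axes [-0.0664 -0.2028  0.1243] F [-0.9 -0.  -0.6]
rail 2204 z 0.02813755960463249 dir 91.45885 at [620.4603  33.2845] rect
[... 298 characters left out ...]
72454208383 dir 91.78822 at [637.9101  13.2616] rect ((637.9100341796875, 12.282782554626465), (11.722341537475586, 43.527976989746094), 1.0483977794647217)
carriage 3493 z 0.04566894865450327 dir 35.23034 at [605.1017   7.5062] rect ((615.4800415039062, -53.46308135986328), (70.86329650878906, 163.01194763183594), 0.02922263741493225)
board 26470 z 0.015220184696534356 dir 112.50193 at [605.7341  -4.9055] rect ((634.0543212890625, -26.163955688476562), (234.27313232421875, 259.6689758300781), 1.2403985261917114)
endwall 165 z 0.03787908756599029 dir 108.54338 at [ 589.0272 -138.5398] rect ((589.9766235351562, -134.55770874023438), (26.140583038330078, 10.751049041748047), 86.65528106689453)
```

View pics/w3.png

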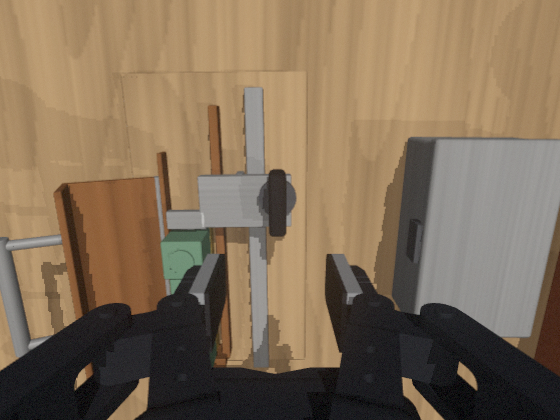

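>>> servo_tool(plan=[0,0,-0.014,-0.0133,-0.0406,0,0.5,0,0,0,-0.0133,-0.0406,0,0.5,0,0,0,-0.0133,-0.0406,0,0.5,0,0,0,-0.0133,-0.0406,0,0.5,0,0,0,-0.0133,-0.0406,0,0.5,0,0,0,0,0,0.03,0.5,0,0,0,0,0,0,0.5,0,0,0,0,0,0,0.5])

```text
clock: 47.0
eef_pos: [0.4375, -0.0664, 0.2096]
ee_rot: [-2.19, -2.252, 0.0]
contact_force: [1.6, -0.3, -0.5]
finger_gap: 0.0427
finger_force: 0.0
```

>>> servo_tool(plan=[0,0,0,0,0,0,0.5,0,0,0,0,0,0,0.5])

```text
clock: 47.2
eef_pos: [0.4389, -0.0666, 0.2103]
ee_rot: [2.188, 2.252, 0.002]
contact_force: [0.6, -0.5, -0.1]
finger_gap: 0.0424
finger_force: 0.0
```

```bash
python3 go.py 0.437 -0.067 .1138 1.6; python3 - <<'E'
from h import *
p,d=snap('side')
for c in['side']:
    P=cloud(c,d);k=(P[...,2]>.055)&(P[...,2]<.072)&(abs(P[...,0]-.44)<.02)&(abs(P[...,1]+.067)<.06)
    print(k.sum(),P[k].mean(0),cv2.minAreaRect((P[k][:,:2]*1e3).astype(np.float32)))
E
```

```text
pos [ 0.4389 -0.0666  0.2103] cur yaw 1.65 tilt [ 0.002 -0.    -1.   ] tool shift [-0.0003 -0.0021  0.0965] turn z 0.001 gap 0.0424 q [-0.29  0.17 -0.45  0.95  0.    1.25] t 47.2
shift in turned axes [-0.0003 -0.0021  0.0965] F [ 0.6 -0.5 -0.1]
270 [ 0.43986054 -0.07116797  0.06492711] ((445.04296875, -68.1329345703125), (96.67498016357422, 28.913156509399414), 89.94342041015625)
```

>>> servo_tool(plan=[0,0,0,0,-0.0018,0.04,0.5,0,0,0,0,0,0.03,0.5,0,0,0,0,0,0.018,0.5,0,0,0,0,0,0.008,0.5,0,0,0,0,0,0,0.5,0,0,0,0,0,0,0.5])

```text
clock: 47.85
eef_pos: [0.4366, -0.0668, 0.1142]
ee_rot: [2.189, 2.252, 0.001]
contact_force: [-0.2, 0.1, 0.3]
finger_gap: 0.0423
finger_force: 0.0
```

>>> servo_tool(plan=[0,0,0,0,0,0,0,0,0,0,0,0,0,0,0,0,0,0,0,0,0,0,0,0,0,0,0,0,0,0,0,0,0,0,0], force=40)

```text
clock: 48.35
eef_pos: [0.4371, -0.0668, 0.114]
ee_rot: [2.188, 2.251, 0.003]
contact_force: [5.8, 0.1, -1.9]
finger_gap: 0.0106
finger_force: 38.9
```

Gripped; reverse the arc.

>>> servo_tool(plan=[0,0,0,0,0.0047,-0.0104,0,0,0,0,0,0.0057,-0.0099,0,0,0,0,0,0.0066,-0.0093,0,0,0,0,0,0.0075,-0.0086,0,0,0,0,0,0.0083,-0.0078,0,0,0,0,0,0.0091,-0.0069,0,0,0,0,0,0.0097,-0.006,0,0,0,0,0,0.0103,-0.005,0])

```text
clock: 49.15
eef_pos: [0.4925, -0.0651, 0.1766]
ee_rot: [-2.186, -2.246, 0.016]
contact_force: [-12.0, -2.8, 16.4]
finger_gap: 0.0106
finger_force: 40.5
```

>>> servo_tool(plan=[0,0,0,0,0.0107,-0.0039,0,0,0,0,0,0.011,-0.0028,0,0,0,0,0,0.0113,-0.0017,0,0,0,0,0,0.0114,-0.0006,0,0,0,0,0,0.003,0,0,0,0,0,0,0,0,0,0,0,0,0,0,0,0])

```text
clock: 49.85
eef_pos: [0.5432, -0.0638, 0.1863]
ee_rot: [-2.189, -2.251, 0.005]
contact_force: [-4.6, -0.7, 6.4]
finger_gap: 0.0109
finger_force: 41.7
```

```bash
python3 go.py 0.5421 -0.0637 .187 1.6
```

```text
pos [ 0.5432 -0.0638  0.1863] cur yaw 1.59 tilt [-0.004 -0.001 -1.   ] tool shift [ 0.0001 -0.0011 -0.0007] turn z -0.0 gap 0.0109 q [-0.23  0.39 -0.22  0.97 -0.    1.31] t 49.85
shift in turned axes [ 0.0001 -0.0011 -0.0007] F [-4.6 -0.7  6.4]
```

>>> servo_tool(plan=[0,0,0,0,0.002,0,0,0,0,0,0,0.002,0,0,0,0,0,0,0,0,0,0,0,0,0,0,0,0])

```text
clock: 50.25
eef_pos: [0.5438, -0.0638, 0.1862]
ee_rot: [-2.187, -2.247, 0.014]
contact_force: [-15.4, -1.8, 15.2]
finger_gap: 0.0104
finger_force: 42.6
```

>>> servo_tool(plan=[0,0,0,0,0,0,0.5,0,0,0,0,0,0,0.5,0,0,0,0,0,0,0.5,0,0,0,0,0,-0.03,0.5,0,0,0,0,0,-0.04,0.5,0,0,0,0,0,-0.045,0.5,0,0,0,0,0,0,0.5,0,0,0,0,0,0,0.5])

```text
clock: 51.05
eef_pos: [0.55, -0.0636, 0.3024]
ee_rot: [2.188, 2.251, 0.003]
contact_force: [-0.3, -0.2, -0.3]
finger_gap: 0.0426
finger_force: 0.0
```

>>> servo_tool(plan=[0,0,0,0.05,-0.02,0,0.5,0,0,0,0.05,-0.02,0,0.5,0,0,0,0.05,-0.02,0,0.5,0,0,0,0.04,0,0,0.5,0,0,0,0,0,0,0.5])

```text
clock: 51.55
eef_pos: [0.4863, 0.118, 0.2993]
ee_rot: [-2.18, -2.257, 0.002]
contact_force: [0.0, -1.0, 0.4]
finger_gap: 0.0422
finger_force: 0.0
```

```bash
python3 - <<'E'
from h import *
for c in['scene','side']:
    p,d=snap(c,'end_%s.png'%c)
    P=cloud(c,d);k=(P[...,2]>.124)&(P[...,2]<.145)&(abs(P[...,0]-.54)<.05)&(abs(P[...,1]+.065)<.08)
    print(c,k.sum(),np.percentile(P[k],[2,50,98],axis=0).round(4).tolist())
a=cv2.imread('pics/end_scene.png')[130:330,180:400];b=cv2.imread('pics/end_side.png')[170:370,210:430]
cv2.imwrite('pics/end.png',cv2.resize(np.hstack([a,b]),None,fx=1.81,fy=1.81,interpolation=3))
E
```

```text
scene 188 [[0.5382, -0.1097, 0.1287], [0.5453, -0.0598, 0.136], [0.5499, -0.0167, 0.1397]]
side 213 [[0.5369, -0.1121, 0.1305], [0.5414, -0.0701, 0.1374], [0.5484, -0.0193, 0.14]]
```

View pics/end.png

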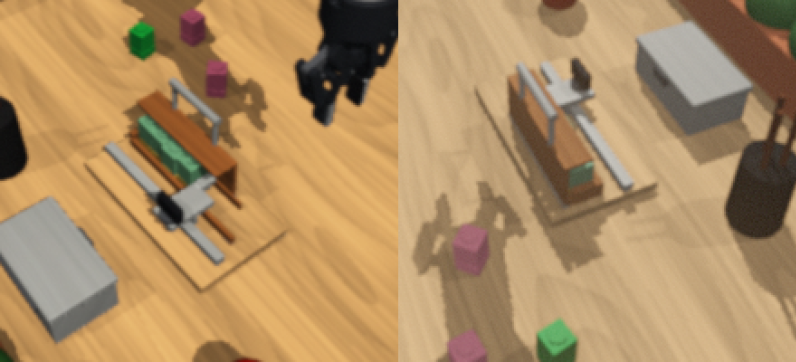

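The flap is up over the closed row (left half, 140–205, 120–180). The knob lies along the rail and the bystanders have not moved.

```bash
python3 -c "
from bench import *
print(close_job())"
```

```text
the job is handed in; nothing more can be done
None
```

The job is handed in: all four jade seals stand in a closed row in the rack, with the stop snug against them, the clamp locked and the flap fully up; the hand-in call did not report a verdict.

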